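Number the instrument cassettes and load the steriliser rack

ROBOT

A 6-joint arm with a two-finger parallel gripper is mounted at the origin on the work surface. World frame = base frame: x ahead of the robot, y to its left, z up, the work surface at z = 0. Lengths are in m, angles in rad, forces in N, time in s.
With the tool pointing down it reaches from about 0.325 to 0.75 m from the base axis. Payload 7.6 kg.
Tool frame: the origin (TCP) lies at the very end of the fingers, on their centre line; the grasp point (between the pads) lies 19 mm behind it; z points along the fingers, y is the direction in which the jaws open and shut (so a half turn about z gives the same grasp; the last joint's range is limited). The gripper opens to 85 mm and grips with 20 to 120 N. Pads are 22 mm wide; open, the fingers measure 114 mm over their backs; the gripper's body (76 mm by 85 mm) begins 54 mm behind the grasp point. The pads swing forward as they close: fully open they stand 13 mm farther back than shut.
Start: joints at [-1.387, 0.052, 1.401, -0, 1.689, -0.07], TCP at [0.132, -0.508, 0.231] pointing down, gripper open.
Joint ranges: [-2.9, 2.9], [-0.91, 2.17], [0.12, 2.37], [-1.06, 4.2], [0.26, 2.73], [-2.93, 2.93]. Speed limits (rad/s): [2.57, 2.57, 3.01, 3.14, 3.14, 3.14].

INTERFACE

Orientations are given as a unit quaternion [x, y, z, w].
In Python, from cell import arm gives the robot as it stands. The module is installed in compiled form; this text tells all that it offers.
- The arm moves only by the tool play_rows, never from a script. Its argument "commands" is text: rows parted by semicolons, each of 6 numbers parted by spaces: the shift along the tool's x, y, z as a fraction of full scale, then the turn, a rotation vector about the tool's x, y, z as a fraction of full scale. A call has 1 to 12 rows; each row shifts and turns the commanded pose from where the row before left it, along the tool's axes as they then stand; what a row does not reach is not made up. Full scale, the value 1, is 0.8 m for a shift and pi/2 rad for a turn. A row lasts 1/8 s, in which the tool goes at most 62.5 mm and 10.7 degrees, less where a joint would pass 70% of its speed; a pose out of reach is approached as far as the arm can. A call with a number of a shift or a turn outside -1 to 1 is refused whole. A call with a gripper value outside its range is refused whole. "hand" is the closure, from -1 (fully open) to 1 (shut), set as the call begins (left out, the last holds). The fingers move at their own pace and stop on an object; "force" is the grip in N (left out, the last holds). Time passes only in rows, so rows that do not move let the fingers close. It gives the time, the measured TCP pose, the force and the opening at its end, in the units of the state.
- arm.read_state(): the state, without advancing time (a new reading comes with each control period).
- arm.get_image(name): name is "scene" or "top" or "wrist"; returns a dict with "color" (480x640x3 uint8, red, green, blue), "mtx" (3x3 intrinsics, pixels), "cam_to_world" (4x4, takes a point from camera to world coordinates); the wrist camera has in their place "T_tool_cam" (4x4, takes a point from camera to tool coordinates, whose origin is the TCP and whose axes are the flange's). Camera axes: x right, y up, looking along -z (the intrinsics and any distortion apply to the point x, -y, -z); pixel columns grow to the right and rows downward; lengths in m; the calibration is good to about 2 mm. A picture is of the moment at which its call begins: read the wrist's pose just before it. There is no depth.
- arm.hand_in(): hands the job in, once; it reports no verdict.
The state is a dict: "clock": time; "qpos": joint angles; "qd": joint speeds; "joint_torque": joint torques, N m; "eef_pos": TCP position; "tcp_rot": TCP orientation; "contact_force": force on the tool from outside, world axes, zero at the start; "ft_torque": the same for the moment, N m; "grip_width": finger opening in m.
Only numpy, scipy, OpenCV 4.12 (cv2) and the standard library are available. Lean on these libraries where they do the work, as an engineer would, in place of code of your own. Each camera call takes 0.05 s, during which the arm holds its last target. There are 200 camera calls.

TASK

Number every coloured cassette on the table with the hand stamp, in the order of the log (red, yellow, green, blue; skip colours that are missing): set the stamp squarely in the middle of the white label, its length along the cassette's, press the handle well down with a steady, moderate push for a moment and lift it straight off without smearing. Stand the stamp back in its tray, and slide each numbered cassette into a free bay of the rack from the front, label end outwards, until it is fully home against the stop. Leave the grey cassette in the rack and everything else on the table where it is.

Things in the scene. Friction and masses are not known exactly. Their poses are not given: they have to be found in the camera images.
- stamp_grip (a point): Centre of the black handle cap of the hand stamp, a spring-loaded self-inking numbering stamp standing upright, 114 mm tall in all. The cap is a block 56 mm (along its own x) by 30 mm (along y, the side-to-side width to grip) by 38 mm high; at rest its centre is 95 mm above the underside of the foot. z up.
- stamp_foot (a point): Centre of the underside of the same stamp's foot (the printing face), 56 mm along x by 38 mm along y; same axes as the handle. The foot hangs from the handle when the stamp is lifted by the cap.
- stamp_press (a joint): How far the stamp's handle is pushed down into its foot, in m: 0 at rest (held up by the spring), 0.016 at the hard stop. The push needed is 5 N to start, 9 N at 0.010, 11.4 N at 0.016. It prints well from about 0.008 on.
- tray_floor (a point): Centre of the inner floor of the stamp's fixed grey plastic tray (outer 92 x 74 mm, inner 84 x 66 mm, rim 5 mm above the floor, floor 5 mm above the table). x along its length. The stamp starts in it and belongs in it.
- rack: Fixed stainless rack with four bays side by side, open at its own -x side (roughly towards the robot). Origin on the table under the middle of its floor; x points into the bays, y left. 140 mm deep, 308 mm wide; floor 42 mm above the table. Centre of a cassette fully home: x = -15, z = 54, y = -114, -38, +38 or +114 mm (bays 1 to 4); 30 mm of it then stands out at the front.
- rack_mouth (a point): Middle of the front edge of the rack's floor (rack x = -70, z = 42 mm), same axes as the rack. Bays are 72 mm wide between 4 mm dividers 30 mm high; a stop 14 mm high closes the back, 140 mm in. Two 6 mm bars cross over all bays 15 and 70 mm in, undersides 33 mm above the floor, so a cassette must be slid in from the front.
- red_center (a point): Centre (half-way up) of the red plastic instrument cassette, a closed flat box 170 mm (x) by 60 mm (y) by 24 mm high, about 0.2 kg, lying flat on the table; z up. Its white label is at the -x end, which starts roughly towards the robot. Absent in some starts.
- red_label (a point): Centre of the white label (70 x 50 mm, printed frame 68 x 46 mm) on top of the red cassette, 40 mm from the cassette's centre towards its -x end, at the height of the lid's top; same axes as the cassette.
- yellow_center (a point): Centre (half-way up) of the yellow plastic instrument cassette, a closed flat box 170 mm (x) by 60 mm (y) by 24 mm high, about 0.2 kg, lying flat on the table; z up. Its white label is at the -x end, which starts roughly towards the robot. Absent in some starts.
- yellow_label (a point): Centre of the white label (70 x 50 mm, printed frame 68 x 46 mm) on top of the yellow cassette, 40 mm from the cassette's centre towards its -x end, at the height of the lid's top; same axes as the cassette.
- green_center (a point): Centre (half-way up) of the green plastic instrument cassette, a closed flat box 170 mm (x) by 60 mm (y) by 24 mm high, about 0.2 kg, lying flat on the table; z up. Its white label is at the -x end, which starts roughly towards the robot. Absent in some starts.
- green_label (a point): Centre of the white label (70 x 50 mm, printed frame 68 x 46 mm) on top of the green cassette, 40 mm from the cassette's centre towards its -x end, at the height of the lid's top; same axes as the cassette.
- blue_center (a point): Centre (half-way up) of the blue plastic instrument cassette, a closed flat box 170 mm (x) by 60 mm (y) by 24 mm high, about 0.2 kg, lying flat on the table; z up. Its white label is at the -x end, which starts roughly towards the robot. Absent in some starts.
- blue_label (a point): Centre of the white label (70 x 50 mm, printed frame 68 x 46 mm) on top of the blue cassette, 40 mm from the cassette's centre towards its -x end, at the height of the lid's top; same axes as the cassette.
- done1_center (a point): Centre of a dark grey cassette of the same size, already numbered and fully home in bay 1; to be left there. Only one of the four grey cassettes is present in each start, so that one bay is taken.
- done2_center (a point): Centre of a dark grey cassette of the same size, already numbered and fully home in bay 2; to be left there. Only one of the four grey cassettes is present in each start, so that one bay is taken.
- done3_center (a point): Centre of a dark grey cassette of the same size, already numbered and fully home in bay 3; to be left there. Only one of the four grey cassettes is present in each start, so that one bay is taken.
- done4_center (a point): Centre of a dark grey cassette of the same size, already numbered and fully home in bay 4; to be left there. Only one of the four grey cassettes is present in each start, so that one bay is taken.
- jaw_a_top (a point): Stone jaw cast, about 70 mm wide and 24 mm high, bystander; point at its top centre.
- jaw_b_top (a point): A second stone jaw cast, the same size, bystander; point at its top centre.
- water_mid (a point): Water bottle, 64 mm in diameter, 200 mm tall, standing, bystander; point half-way up.
- carton_mid (a point): White carton 100 x 70 x 35 mm, bystander; its centre.
- pen_mid (a point): Pen 140 mm long, bystander; its middle.
- handpiece_mid (a point): Steel dental handpiece about 150 mm long, bystander; its middle.
Not all that is in view belongs to the job. There is more than one size of the part that bears blue_center; the job needs the smaller.

How it is judged:
By the outcome, as a careful person would: the job done as asked, in the order asked, and still so for the second after the job is handed in, with the robot touching nothing.
Of red, yellow, green, blue only 2 to 3 are there at a start; the rules pass over those that are not, and their reading is None.
Of done1, done2, done3, done4 only 1 to 1 are there at a start; the rules pass over those that are not, and their reading is None.
At some moment in a run one of red, yellow, green, blue may be knocked a few centimetres aside while the robot is not near it.
It also fails if it takes over 210 s, if anything falls off the work surface, if the arm or the gripper's body presses on something with over 40 N, if the wrist force passes 120 N, or if a joint passes its speed limit or range.

## Working session

There is one attempt and no reset: what is moved stays moved. The work goes in short steps, Python scripts to look and compute and a tool call to move; the robot and the scene stay as the last step left them, time stands still between calls to the robot, and variables do not carry over. Pictures are saved under pics/ and viewed, about 12 in all and at most 16, crops included, and the job is handed in when it is done.

Besides the shell and the picture viewer there is one more tool, called after "Emit:" as name(argument=value, ...), one argument or row to a line, values as JSON. play_rows: Moves the arm, as the interface text tells. Shift numbers are shares of 0.8 m and turn numbers shares of pi/2 rad, none past 1 either way. Its arguments: {"type":"object","properties":{"commands":{"type":"string"},"hand":{"type":"number"},"force":{"type":"number"}},"required":["commands"]}

```bash
mkdir -p pics; python3 - <<'E'
from cell import arm
import cv2,numpy as np
print(arm.read_state())
for n in("scene","top"):
    d=arm.get_image(n); cv2.imwrite(f"pics/{n}0.png",d["color"][...,::-1]); np.savez(f"pics/{n}0.npz",**{k:v for k,v in d.items()})
    print(n,d.keys(),d["mtx"],d["cam_to_world"])
d=arm.get_image("wrist");print(d["mtx"],d["T_tool_cam"],d.keys())
E
```

```text
{'clock': 0.0, 'qpos': array([-1.38731337e+00,  5.28055615e-02,  1.40177034e+00,  3.51736867e-05,
        1.68863203e+00, -7.03025860e-02]), 'qd': array([-0.00073709,  0.00010953, -0.0005225 ,  0.00070205,  0.00087973,
        0.00097093]), 'joint_torque': array([-9.19340127e-04, -3.81667328e+01, -3.60186052e+01, -1.64681901e-04,
        6.23105923e-03,  6.31851861e-06]), 'eef_pos': array([ 0.13178287, -0.50785625,  0.23046575]), 'tcp_rot': array([ 9.91959325e-01,  1.26554510e-01, -2.82414294e-05, -8.07333452e-04]), 'contact_force': array([ 0.23160817,  1.41274185, -0.43018196]), 'ft_torque': array([-0.01092638,  0.00771914,  0.02653249]), 'grip_width': 0.08542572808289628}
scene dict_keys(['color', 'mtx', 'cam_to_world']) [[525.87839179   0.         321.62994176]
 [  0.         525.87839179 245.79775592]
 [  0.           0.           1.        ]] [[-0.67673084 -0.44843992  0.58389812  1.43876921]
 [ 0.73622131 -0.40822775  0.53974835  0.82303162]
 [-0.00368129  0.79514259  0.60641133  1.06240611]
 [ 0.          0.          0.          1.        ]]
top dict_keys(['color', 'mtx', 'cam_to_world']) [[454.37679505   0.         309.04437308]
 [  0.         454.37679505 240.49579125]
 [  0.           0.           1.        ]] [[ 3.08339506e-02  9.98584949e-01 -4.33285847e-02  4.36339779e-01]
 [-9.99523092e-01  3.08782071e-02  3.52359643e-04 -6.37759803e-02]
 [ 1.68977005e-03  4.32970563e-02  9.99060814e-01  1.31089081e+00]
 [ 0.00000000e+00  0.00000000e+00  0.00000000e+00  1.00000000e+00]]
[[332.24846982   0.         320.58818189]
 [  0.         332.24846982 238.15137878]
 [  0.           0.           1.        ]] [[-4.33925418e-04  9.49568709e-01  3.13558731e-01  8.02127622e-02]
 [ 9.99998995e-01 -1.12722905e-05  1.41800802e-03 -2.98039251e-04]
 [ 1.35003057e-03  3.13559031e-01 -9.49567750e-01 -1.42858662e-01]
 [ 0.00000000e+00  0.00000000e+00  0.00000000e+00  1.00000000e+00]] dict_keys(['color', 'mtx', 'T_tool_cam'])
```

View pics/top0.png

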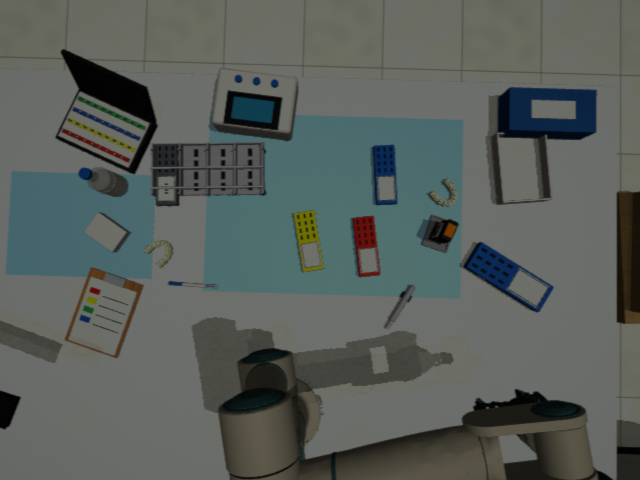

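View pics/scene0.png

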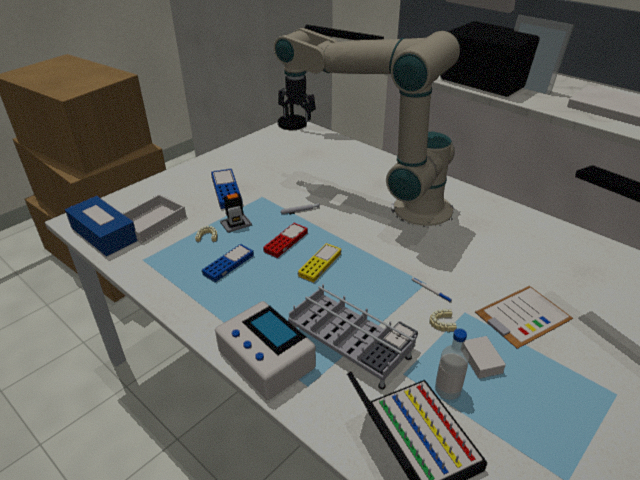

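```bash
cat > h.py <<'E'
import numpy as np,cv2
from scipy.spatial.transform import Rotation as R
from cell import arm
def shot(n,save=None):
    s=arm.read_state(); d=arm.get_image(n)
    if "cam_to_world" in d: T=d["cam_to_world"]
    else:
        W=np.eye(4);W[:3,:3]=R.from_quat(s["tcp_rot"]).as_matrix();W[:3,3]=s["eef_pos"];T=W@d["T_tool_cam"]
    if save: cv2.imwrite(f"pics/{save}.png",d["color"][...,::-1])
    return d["color"],d["mtx"],T
def ray(uv,z,K,T):
    uv=np.atleast_2d(np.asarray(uv,float)); p=np.c_[uv,np.ones(len(uv))]@np.linalg.inv(K).T
    d=(p*[1,-1,-1])@T[:3,:3].T; o=T[:3,3]; return o+d*((z-o[2])/d[:,2])[:,None]
def proj(P,K,T):
    c=(np.atleast_2d(P)-T[:3,3])@T[:3,:3]; c=c*[1,-1,-1]; q=c@K.T; return q[:,:2]/q[:,2:]
def rgb_masks(im):
    h=cv2.cvtColor(im,cv2.COLOR_RGB2HSV);H,S,V=cv2.split(h); ok=(S>150)&(V>35)
    return {"red":ok&((H<7)|(H>173)),"yellow":ok&(H>22)&(H<36),"green":ok&(H>45)&(H<80),"blue":ok&(H>100)&(H<130)}
def blobs(m,amin):
    n,l,st,c=cv2.connectedComponentsWithStats(cv2.morphologyEx(m.astype(np.uint8),cv2.MORPH_CLOSE,np.ones((3,3))))
    return [(c[i],st[i],l==i) for i in range(1,n) if st[i,4]>=amin]
def cass(im,K,T,amin=100,pr=True):
    """coloured blobs -> metric rect at lid height (hull incl. label border)"""
    out=[]
    for k,m in rgb_masks(im).items():
        for c,st,l in blobs(m,amin):
            pts=np.argwhere(l)[:,::-1]; P=ray(pts,0.024,K,T)[:,:2].astype(np.float32)
            (cx,cy),(w,h),a=cv2.minAreaRect(P*1000)
            if w<h: w,h,a=h,w,a+90
            a=(a+90)%180-90
            out.append((k,c.round(),cx/1e3,cy/1e3,w,h,a))
            if pr: print(k,c.round(),"ctr %.4f %.4f size %.0f %.0f yaw %.1f"%out[-1][2:])
    return out
def togo(P,yaw):
    """shift in tool axes (units) and turn to bring TCP to P with tool x at yaw (deg), pointing down"""
    s=arm.read_state(); M=R.from_quat(s["tcp_rot"]); G=R.from_euler("z",yaw,degrees=True)*R.from_euler("x",180,degrees=True)
    print("clock %.1f"%s["clock"],"pos",s["eef_pos"].round(4),"shift units",(M.inv().apply(np.array(P)-s["eef_pos"])/0.8).round(4),"turn units",((M.inv()*G).as_rotvec()/(np.pi/2)).round(4))
E
python3 - <<'E'
from h import *
d=np.load("pics/top0.npz");im,K,T=d["color"],d["mtx"],d["cam_to_world"]
cass(im,K,T,60)
for n,uv,z in [("rackTL",(153,143),.05),("rackTR",(265,143),.05),("rackBL",(153,194),.05),("rackBR",(265,194),.05),("stampcap",(441,231),.119),("tray",(436,234),.01),("handp",(401,306),.0),("jaw",(444,193),.02)]: print(n,ray(uv,z,K,T)[0].round(3))
c=cv2.resize(im[120:300,140:480],None,fx=2.35,fy=2.35,interpolation=cv2.INTER_CUBIC);cv2.imwrite("pics/c1.png",np.clip(c[...,::-1].astype(float)*1.6,0,255))
E
```

```text
red [ 95. 145.] ctr 0.7462 0.5546 size 209 11 yaw 67.1
red [364. 237.] ctr 0.4817 -0.2256 size 166 58 yaw 8.1
yellow [101. 135.] ctr 0.7775 0.5402 size 208 11 yaw 67.1
yellow [306. 227.] ctr 0.5108 -0.0578 size 129 57 yaw 11.3
yellow [311. 268.] ctr 0.4217 -0.0748 size 57 31 yaw -88.2
green [113. 114.] ctr 0.8408 0.5132 size 205 8 yaw 67.2
blue [552. 110.] ctr 0.8896 -0.7502 size 248 123 yaw -89.9
blue [107. 124.] ctr 0.8091 0.5264 size 203 9 yaw 67.1
blue [384. 166.] ctr 0.6881 -0.2737 size 169 60 yaw 4.1
blue [ 85. 173.] ctr 0.6649 0.5801 size 34 29 yaw -88.2
blue [497. 270.] ctr 0.4069 -0.6326 size 239 83 yaw 59.6
rackTL [0.751 0.381 0.05 ]
rackTR [0.761 0.068 0.05 ]
rackBL [0.607 0.375 0.05 ]
rackBR [0.617 0.063 0.05 ]
stampcap [ 0.524 -0.41   0.119]
tray [ 0.523 -0.428  0.01 ]
handp [ 0.313 -0.334  0.   ]
jaw [ 0.64  -0.446  0.02 ][ WARN:0@0.769] global loadsave.cpp:1063 imwrite_ Unsupported depth image for selected encoder is fallbacked to CV_8U.
```

View pics/c1.png

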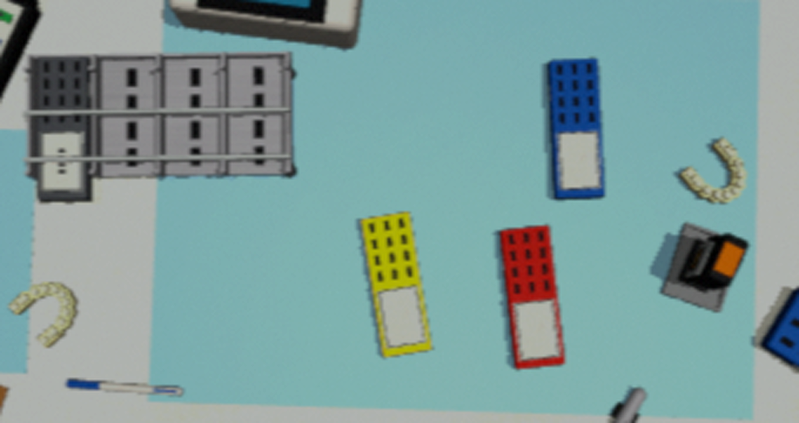

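```bash
python3 -c "
from h import *
togo([.54,-.42,.28],0)"
```

```text
clock 0.1 pos [ 0.1318 -0.508   0.2307] shift units [ 0.5215  0.0216 -0.0616] turn units [-0.0008  0.      0.1616]
```

Emit:
play_rows(
  commands="0 0 -0.031 0 0 0.081; 0 0 -0.031 0 0 0.081; 0.064 -0.0138 0 0 0 0; 0.064 -0.0138 0 0 0 0; 0.064 -0.0138 0 0 0 0; 0.064 -0.0138 0 0 0 0; 0.064 -0.0138 0 0 0 0; 0.064 -0.0138 0 0 0 0; 0.064 -0.0138 0 0 0 0; 0.064 -0.0138 0 0 0 0; 0 0 0 0 0 0; 0 0 0 0 0 0",
  hand=-1,
)

```text
clock: 1.65
eef_pos: [0.5412, -0.4203, 0.2804]
tcp_rot: [1.0, -0.0, -0.0, -0.0]
contact_force: [-0.2, -0.2, 0.9]
grip_width: 0.0853
```

```bash
python3 - <<'E'
from h import *
im,K,T=shot("wrist","w1"); togo([.54,-.42,.28],0); np.savez("pics/w1.npz",im=im,K=K,T=T)
cass(im,K,T,300)
E
```

```text
clock 1.7 pos [ 0.5407 -0.4206  0.2811] shift units [-0.0009 -0.0008  0.0014] turn units [ 0.0002  0.0001 -0.001 ]
red [166. 227.] ctr 0.4827 -0.2284 size 169 67 yaw 8.3
yellow [ 40. 221.] ctr 0.4936 -0.0669 size 168 77 yaw 11.0
blue [186.  55.] ctr 0.6761 -0.2767 size 145 64 yaw 4.1
blue [457. 283.] ctr 0.4043 -0.6304 size 248 87 yaw 59.6
```

View pics/w1.png

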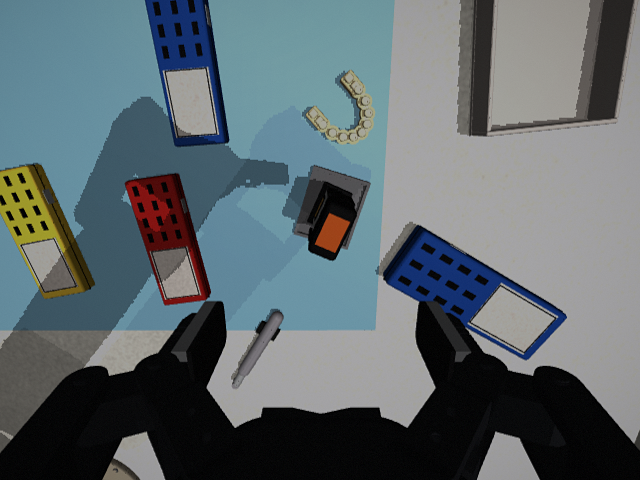

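```bash
cat >> h.py <<'E'
def rect(mask,z,K,T):
    P=ray(np.argwhere(mask)[:,::-1],z,K,T)[:,:2].astype(np.float32)
    (cx,cy),(w,h),a=cv2.minAreaRect(P*1000)
    if w<h: w,h,a=h,w,a+90
    return cx/1e3,cy/1e3,w,h,(a+90)%180-90
def orange(im,K,T,z):
    H,S,V=cv2.split(cv2.cvtColor(im,cv2.COLOR_RGB2HSV)); m=(H>7)&(H<20)&(S>170)&(V>60)
    b=max(blobs(m,50),key=lambda x:x[1][4]); print("orange px",b[0],"ctr %.4f %.4f size %.0f %.0f yaw %.1f"%rect(b[2],z,K,T)); return rect(b[2],z,K,T)
def labels(im,K,T,z=0.024):
    """white quads lying on the cassettes"""
    H,S,V=cv2.split(cv2.cvtColor(im,cv2.COLOR_RGB2HSV))
    for k,m in rgb_masks(im).items():
        for c,st,l in blobs(m,300):
            hull=cv2.convexHull(np.argwhere(l)[:,::-1].astype(np.int32)); f=np.zeros(im.shape[:2],np.uint8); cv2.fillPoly(f,[hull],1)
            w=cv2.morphologyEx(((f>0)&(S<90)&(V>70)).astype(np.uint8),cv2.MORPH_OPEN,np.ones((3,3)))
            bs=blobs(w,300)
            if bs:
                b=max(bs,key=lambda x:x[1][4]); print(k,"label px",b[0].round(),"ctr %.4f %.4f size %.0f %.0f yaw %.1f"%rect(b[2],z,K,T))
E
python3 - <<'E'
from h import *
d=np.load("pics/w1.npz");im,K,T=d["im"],d["K"],d["T"]
for z in(.114,.119): orange(im,K,T,z)
labels(im,K,T)
c=cv2.resize(im[150:275,275:395],None,fx=4.5,fy=4.5,interpolation=cv2.INTER_CUBIC)
cv2.imwrite("pics/c2.png",cv2.convertScaleAbs(c[...,::-1],alpha=2))
E
```

```text
orange px [331.82527881 232.42255266] ctr 0.5245 -0.4304 size 35 23 yaw -23.7
orange px [331.82527881 232.42255266] ctr 0.5261 -0.4302 size 35 22 yaw -23.7
red label px [175. 273.] ctr 0.4404 -0.2288 size 67 44 yaw 7.9
yellow label px [ 48. 265.] ctr 0.4519 -0.0651 size 67 44 yaw 10.8
blue label px [191. 102.] ctr 0.6482 -0.2753 size 67 44 yaw 4.2
blue label px [512. 319.] ctr 0.3706 -0.6830 size 97 64 yaw 59.6
```

View pics/c2.png

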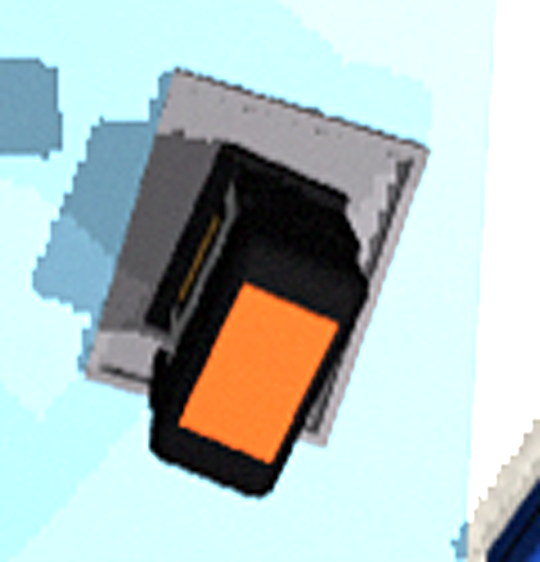

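Emit:
play_rows(
  commands="-0.019 0.012 0.046 0 0 0; 0 0 0.046 0 0 0; 0 0 0.046 0 0 0.0878; 0 0 0 0 0 0.0878; 0 0 0 0 0 0.0878; 0 0 0 0 0 0;0 0 0 0 0 0",
)

```text
clock: 2.58
eef_pos: [0.5257, -0.4302, 0.1712]
tcp_rot: [0.979, -0.205, 0.0, 0.0]
contact_force: [0.2, 0.4, 0.2]
grip_width: 0.0855
```

```bash
python3 - <<'E'
from h import *
im,K,T=shot("wrist","w2"); 
r=orange(im,K,T,.119); togo([r[0],r[1],.083],r[4])
E
```

```text
orange px [320.9853686  259.73213281] ctr 0.5261 -0.4306 size 34 22 yaw -24.6
clock 2.6 pos [ 0.5259 -0.4301  0.1711] shift units [0.0005 0.0004 0.1101] turn units [ 0.0002 -0.0005  0.0101]
```

```bash
python3 - <<'E'
from h import *
im=cv2.imread("pics/w2.png"); 
print(im[160:350:3,321].max(1).tolist()); print(im[260,240:400:3].max(1).tolist())
K,T=shot("wrist")[1:]
for z in(.119,.100,.081):print(z,[(r,(ray((321,r),z,K,T)[0,:2]-[.526,-.4304])@[.9092,-.4163]) for r in (200,220,240,260,280,300,320)])
E
```

```text
[177, 176, 177, 51, 91, 90, 92, 92, 88, 50, 18, 8, 7, 5, 3, 9, 1, 4, 1, 4, 11, 13, 15, 14, 14, 101, 171, 170, 168, 171, 169, 170, 97, 98, 97, 97, 98, 99, 98, 98, 95, 98, 7, 6, 7, 7, 146, 169, 169, 176, 179, 179, 180, 179, 179, 178, 179, 179, 179, 178, 180, 178, 179, 178]
[115, 113, 179, 179, 179, 180, 181, 179, 179, 181, 179, 179, 179, 179, 180, 179, 184, 103, 100, 93, 2, 5, 100, 99, 97, 99, 97, 99, 99, 98, 98, 100, 98, 18, 5, 98, 95, 93, 112, 121, 133, 156, 168, 179, 178, 180, 178, 180, 180, 180, 180, 180, 180, 181]
0.119 [(200, np.float64(0.03923858911263323)), (220, np.float64(0.02692053815208015)), (240, np.float64(0.014111929212539499)), (260, np.float64(0.0007828627235574242)), (280, np.float64(-0.013099041118937949)), (300, np.float64(-0.027568904974789653)), (320, np.float64(-0.0426648910733584))]
0.1 [(200, np.float64(0.03529722041269108)), (220, np.float64(0.021778936112493683)), (240, np.float64(0.007722295359078124)), (260, np.float64(-0.006905514741019325)), (280, np.float64(-0.02214002898128431)), (300, np.float64(-0.03801979226647945)), (320, np.float64(-0.0545866852372743))]
0.081 [(200, np.float64(0.03135585171274904)), (220, np.float64(0.016637334072907267)), (240, np.float64(0.0013326615056167713)), (260, np.float64(-0.014593892205596152)), (280, np.float64(-0.031181016843630623)), (300, np.float64(-0.048470679558169256)), (320, np.float64(-0.06650847940119017))]
```

Emit:
play_rows(
  commands="0 0 0.055 0 0 0.01; 0 0 0.055 0 0 0; 0 0 0 0 0 0",
)

```text
clock: 3.05
eef_pos: [0.5244, -0.4281, 0.0779]
tcp_rot: [0.977, -0.213, -0.004, -0.002]
contact_force: [0.4, 0.6, -0.9]
grip_width: 0.0849
```

Emit:
play_rows(
  commands="0 0 0 0 0 0; 0 0 0 0 0 0; 0 0 0 0 0 0; 0 0 0 0 0 0; 0 0 0 0 0 0; 0 0 0 0 0 0;0 0 0 0 0 0; 0 0 0 0 0 0",
  hand=1,
  force=50,
)

```text
clock: 4.05
eef_pos: [0.5266, -0.4302, 0.083]
tcp_rot: [0.977, -0.213, 0.001, 0.001]
contact_force: [0.9, -2.8, 4.7]
grip_width: 0.0297
```

Emit:
play_rows(
  commands="0 0 -0.03 0 0 0; 0 0 -0.06 0 0 0; 0 0 -0.06 0 0 0; 0 0 -0.04 0 0 -0.0905; 0 0 0 0 0 -0.0905; 0 0 0 0 0 -0.0905; 0 0 0 0 0 -0.0905; -0.032 -0.0545 0 0 0 0; -0.032 -0.0545 0 0 0 0; -0.032 -0.0545 0 0 0 0; -0.032 -0.0545 0 0 0 0; -0.032 -0.0545 0 0 0 0",
)

```text
clock: 5.55
eef_pos: [0.3676, -0.2295, 0.2325]
tcp_rot: [0.998, 0.069, -0.002, -0.002]
contact_force: [0.5, 0.2, -1.3]
grip_width: 0.0294
```

Emit:
play_rows(
  commands="0 0 0 0 0 0; 0 0 0 0 0 0; 0 0 0 0 0 0",
)

```text
clock: 5.92
eef_pos: [0.3697, -0.2319, 0.2339]
tcp_rot: [0.998, 0.069, -0.001, -0.0]
contact_force: [0.2, 0.6, -1.7]
grip_width: 0.0291
```

```bash
python3 - <<'E'
from h import *
im,K,T=shot("wrist","w3"); labels(im,K,T); orange(im,K,T,arm.read_state()["eef_pos"][2]+.036)
togo([.4404,-.2288,.2],8)
E
```

```text
red label px [329. 136.] ctr 0.4414 -0.2283 size 68 46 yaw 7.9
yellow label px [166. 100.] ctr 0.4522 -0.0659 size 67 44 yaw 11.1
orange px [320.45452447 345.97899354] ctr 0.3705 -0.2313 size 34 22 yaw 8.2
clock 6.0 pos [ 0.3697 -0.232   0.234 ] shift units [0.0881 0.0083 0.0423] turn units [-0.0006  0.0007 -0.001 ]
```

View pics/w3.png

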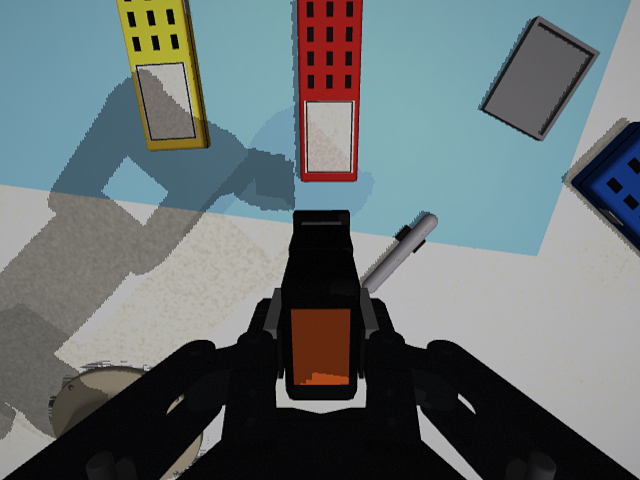

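```bash
python3 - <<'E'
from h import *
im,K,T=shot("wrist"); s=arm.read_state();M=R.from_quat(s["tcp_rot"])
f=lambda uv,z:M.inv().apply(ray(uv,z,K,T)[0]-s["eef_pos"]).round(4)
g=im[195:260,321].max(1); print(g.tolist())
for z in(.156,.166):print(z,[f((321,r),z) for r in(208,211,214,228,236)],f((293,211),z),f((350,211),z))
togo([.4414-.0006,-.2283-.0008,.105],8)
E
```

```text
[177, 178, 179, 179, 178, 178, 176, 177, 176, 177, 178, 176, 178, 182, 157, 61, 0, 4, 3, 9, 7, 5, 6, 6, 7, 4, 15, 36, 54, 41, 1, 5, 3, 6, 4, 1, 5, 3, 5, 5, 4, 3, 1, 5, 4, 2, 6, 8, 1, 3, 5, 3, 6, 5, 9, 3, 6, 4, 4, 5, 5, 3, 4, 3, 3]
0.156 [array([ 0.0288, -0.0003,  0.078 ]), array([ 0.0267, -0.0003,  0.078 ]), array([ 0.0246, -0.0003,  0.078 ]), array([ 0.0146, -0.0003,  0.078 ]), array([ 0.0088, -0.0003,  0.078 ])] [ 0.0267 -0.0194  0.078 ] [0.0267 0.0194 0.078 ]
0.166 [array([ 0.0311, -0.0003,  0.068 ]), array([ 0.0291, -0.0003,  0.068 ]), array([ 0.0271, -0.0003,  0.068 ]), array([ 0.0176, -0.0003,  0.068 ]), array([ 0.012 , -0.0003,  0.068 ])] [ 0.0291 -0.0185  0.068 ] [0.0291 0.0185 0.068 ]
clock 6.0 pos [ 0.3697 -0.232   0.234 ] shift units [0.0887 0.0088 0.1612] turn units [-0.0005  0.0006 -0.001 ]
```

Emit:
play_rows(
  commands="0.0445 0.0042 0 0 0 0; 0.0444 0.0041 0 0 0 0; 0 0 0.04 0 0 0; 0 0 0.04 0 0 0; 0 0 0.03 0 0 0; 0 0 0.02 0 0 0; 0 0 0.01 0 0 0; 0 0 0.006 0 0 0;0 0 0 0 0 0; 0 0 0 0 0 0",
)

```text
clock: 7.28
eef_pos: [0.4411, -0.2285, 0.1185]
tcp_rot: [0.998, 0.069, 0.001, 0.0]
contact_force: [-0.7, -0.6, -1.1]
grip_width: 0.0291
```

Emit:
play_rows(
  commands="0 0 0.008 0 0 0; 0 0 0.006 0 0 0; 0 0 0.004 0 0 0; 0 0 0.0025 0 0 0; 0 0 0.0025 0 0 0; 0 0 0.0025 0 0 0; 0 0 0.0025 0 0 0;0 0 0 0 0 0; 0 0 0 0 0 0",
)

```text
clock: 8.4
eef_pos: [0.441, -0.2284, 0.0964]
tcp_rot: [0.998, 0.069, 0.0, 0.0]
contact_force: [-3.0, 1.4, 7.3]
grip_width: 0.0294
```

Emit:
play_rows(
  commands="0 0 0.0025 0 0 0; 0 0 0.002 0 0 0; 0 0 0.0015 0 0 0; 0 0 0 0 0 0; 0 0 0 0 0 0; 0 0 0 0 0 0;0 0 0 0 0 0; 0 0 0 0 0 0",
)

```text
clock: 9.4
eef_pos: [0.4411, -0.2285, 0.0919]
tcp_rot: [0.998, 0.069, 0.001, 0.0]
contact_force: [-3.7, 2.1, 8.8]
grip_width: 0.0294
```

Emit:
play_rows(
  commands="0 0 -0.006 0 0 0; 0 0 -0.01 0 0 0; 0 0 -0.015 0 0 0; 0 0 -0.04 0 0 0; 0 0 -0.06 0 0 0; 0 0 -0.0465 0 0 0; -0.0121 -0.0485 0 0 0 0; -0.0121 -0.0485 0 0 0 0; -0.0121 -0.0485 0 0 0 0; -0.0122 -0.0485 0 0 0 -0.033; 0 0 0 0 0 0; 0 0 0 0 0 0",
)

```text
clock: 10.9
eef_pos: [0.3811, -0.0801, 0.2326]
tcp_rot: [0.995, 0.095, 0.0, 0.0]
contact_force: [-0.9, -0.1, -1.7]
grip_width: 0.0291
```

```bash
cat >> h.py <<'E'
def foot(im,K,T):
    """stamp offset in tool axes from the orange insert"""
    s=arm.read_state();M=R.from_quat(s["tcp_rot"]); r=orange(im,K,T,s["eef_pos"][2]+.036)
    print("stamp offset tool",M.inv().apply(np.array([r[0],r[1],s["eef_pos"][2]])-s["eef_pos"]).round(4))
E
python3 - <<'E'
from h import *
im,K,T=shot("wrist","w4"); labels(im,K,T); foot(im,K,T)
togo([.4522,-.0659,.117],11)
r=im[100:260,200:420]
cv2.imwrite("pics/c4.png",cv2.convertScaleAbs(cv2.resize(im[0:260,100:580],None,fx=1.6,fy=1.6)[...,::-1],alpha=1.3))
E
```

```text
red label px [472. 177.] ctr 0.4413 -0.2295 size 69 44 yaw 8.0
yellow label px [321. 135.] ctr 0.4522 -0.0666 size 69 49 yaw 10.9
orange px [320.45452447 345.97899354] ctr 0.3817 -0.0794 size 34 22 yaw 11.2
stamp offset tool [ 0.0008 -0.0008 -0.    ]
clock 10.9 pos [ 0.3811 -0.0804  0.2325] shift units [ 0.0907 -0.0011  0.1443] turn units [ 0.0002  0.     -0.0015]
```

View pics/c4.png

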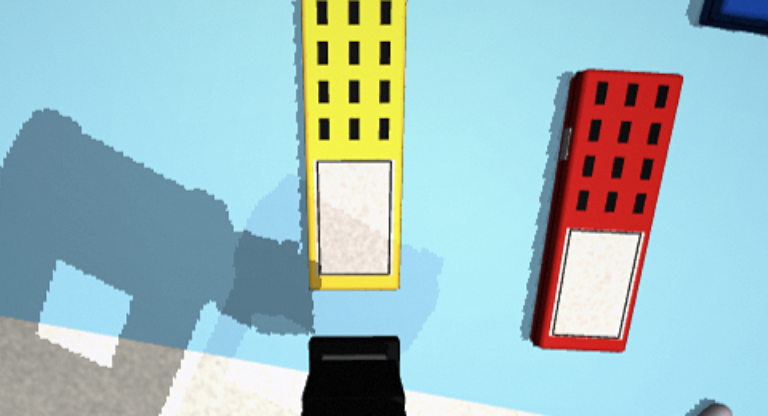

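Emit:
play_rows(
  commands="0.0451 0.0002 0 0 0 0; 0.0451 0 0 0 0 0; 0 0 0.045 0 0 0; 0 0 0.045 0 0 0; 0 0 0.03 0 0 0; 0 0 0.02 0 0 0; 0 0 0.01 0 0 0; 0 0 0.005 0 0 0; 0 0 0 0 0 0; 0 0 0 0 0 0; 0 0 0 0 0 0",
)

```text
clock: 12.32
eef_pos: [0.4521, -0.0664, 0.109]
tcp_rot: [0.995, 0.095, 0.0, 0.0]
contact_force: [0.4, 0.1, -1.5]
grip_width: 0.0295
```

Emit:
play_rows(
  commands="0 0 0.0035 0 0 0; 0 0 0.003 0 0 0; 0 0 0.0025 0 0 0; 0 0 0.0025 0 0 0; 0 0 0.0025 0 0 0; 0 0 0.0025 0 0 0; 0 0 0.0025 0 0 0; 0 0 0.001 0 0 0; 0 0 0 0 0 0; 0 0 0 0 0 0; 0 0 0 0 0 0; 0 0 0 0 0 0",
)

```text
clock: 13.82
eef_pos: [0.4521, -0.0665, 0.0935]
tcp_rot: [0.995, 0.095, 0.0, 0.0]
contact_force: [-3.7, 1.9, 7.8]
grip_width: 0.0296
```

Emit:
play_rows(
  commands="0 0 0.001 0 0 0; 0 0 0.001 0 0 0; 0 0 0 0 0 0; 0 0 0 0 0 0; 0 0 0 0 0 0",
)

```text
clock: 14.45
eef_pos: [0.4521, -0.0665, 0.092]
tcp_rot: [0.995, 0.095, 0.0, 0.0]
contact_force: [-4.6, -1.1, 9.0]
grip_width: 0.029
```

Emit:
play_rows(
  commands="0 0 -0.006 0 0 0; 0 0 -0.01 0 0 0; 0 0 -0.02 0 0 0; 0 0 -0.045 0 0 0; 0 0 -0.06 0 0 0; 0 0 -0.036 0 0 0; 0.0203 0.0584 0 0 0 0; 0.0203 0.0584 0 0 0 0; 0.0203 0.0584 0 0 0 0; 0.0203 0.0584 0 0 0 0; 0.0203 0.0584 0 0 0 0.078; 0 0 0 0 0 0",
)

```text
clock: 15.95
eef_pos: [0.5758, -0.2829, 0.2293]
tcp_rot: [0.999, 0.032, -0.002, -0.001]
contact_force: [-0.1, 1.1, -2.3]
grip_width: 0.0295
```

Emit:
play_rows(
  commands="0 0 0 0 0 0; 0 0 0 0 0 0",
)

```text
clock: 16.2
eef_pos: [0.5757, -0.2795, 0.2335]
tcp_rot: [0.999, 0.035, 0.001, 0.0]
contact_force: [-0.1, -0.1, -0.4]
grip_width: 0.0293
```

```bash
python3 - <<'E'
from h import *
im,K,T=shot("wrist","w5"); labels(im,K,T); foot(im,K,T)
togo([.6482,-.2753,.105],4)
E
```

```text
red label px [260. 295.] ctr 0.4587 -0.2175 size 31 30 yaw -82.1
yellow label px [134. 296.] ctr 0.4512 -0.0657 size 68 44 yaw 11.0
blue label px [322. 135.] ctr 0.6485 -0.2759 size 68 49 yaw 3.9
blue label px [617. 381.] ctr 0.3710 -0.6887 size 100 68 yaw 59.6
orange px [320.50057617 345.9806407 ] ctr 0.5765 -0.2789 size 34 22 yaw 4.1
stamp offset tool [ 0.0009 -0.0005  0.    ]
clock 16.2 pos [ 0.5757 -0.2795  0.2336] shift units [0.0906 0.0009 0.1609] turn units [ 0.0005 -0.0008 -0.0004]
```

Emit:
play_rows(
  commands="0.0454 0.0011 0 0 0 0; 0.0454 0.0011 0 0 0 0; 0 0 0.045 0 0 0; 0 0 0.045 0 0 0; 0 0 0.03 0 0 0; 0 0 0.02 0 0 0; 0 0 0.01 0 0 0; 0 0 0.006 0 0 0; 0 0 0 0 0 0; 0 0 0 0 0 0; 0 0 0 0 0 0",
)

```text
clock: 17.62
eef_pos: [0.6486, -0.2774, 0.1084]
tcp_rot: [0.999, 0.034, 0.0, 0.0]
contact_force: [-0.2, -0.0, -0.8]
grip_width: 0.0292
```

Emit:
play_rows(
  commands="0 0 0.0035 0 0 0; 0 0 0.003 0 0 0; 0 0 0.0025 0 0 0; 0 0 0.0025 0 0 0; 0 0 0.0025 0 0 0; 0 0 0.0025 0 0 0; 0 0 0.0025 0 0 0; 0 0 0.0025 0 0 0; 0 0 0 0 0 0; 0 0 0 0 0 0; 0 0 0 0 0 0; 0 0 0 0 0 0",
)

```text
clock: 19.12
eef_pos: [0.6486, -0.2775, 0.0926]
tcp_rot: [0.999, 0.034, 0.001, 0.001]
contact_force: [-3.3, 0.5, 8.5]
grip_width: 0.0297
```

Emit:
play_rows(
  commands="0 0 0.001 0 0 0; 0 0 0 0 0 0; 0 0 0 0 0 0; 0 0 -0.006 0 0 0; 0 0 -0.01 0 0 0; 0 0 -0.02 0 0 0; 0 0 -0.045 0 0 0; 0 0 -0.06 0 0 0; 0 0 -0.036 0 0 0;0 0 0 0 0 0; 0 0 0 0 0 0",
)

```text
clock: 20.5
eef_pos: [0.6479, -0.277, 0.2287]
tcp_rot: [0.999, 0.034, -0.002, -0.001]
contact_force: [0.6, 1.1, -2.2]
grip_width: 0.0291
```

```bash
python3 - <<'E'
from h import *
im=cv2.imread("pics/w3.png")[...,::-1]
K=shot("wrist")[1]; d=arm.get_image("wrist"); W=np.eye(4);W[:3,:3]=R.from_quat([.998,.069,-.001,0]).as_matrix();W[:3,3]=[.3697,-.232,.234];T=W@d["T_tool_cam"]
P=ray([(538,17),(598,50),(541,138),(481,108)],.01,K,T); print(P.round(3),P.mean(0).round(4)); e=np.diff(P[[0,1,2,3,0]],axis=0)[:,:2];print(np.linalg.norm(e,axis=1),np.degrees(np.arctan2(e[:,1],e[:,0])))
H,S,V=cv2.split(cv2.cvtColor(d["color"],cv2.COLOR_RGB2HSV)); cv2.imwrite("pics/w6.png",d["color"][...,::-1])
T=shot("wrist")[2]; m=(S<50)&(V>40)&(V<150); 
for c,st,l in blobs(m,300): 
    r=rect(l,.01,K,T)
    if 60<r[2]<130: print(c.round(),np.round(r,4),st)
labels(d["color"],K,T)
togo([.526,-.4304,.2],-20)
E
```

```text
[[ 0.577 -0.411  0.01 ]
 [ 0.558 -0.479  0.01 ]
 [ 0.471 -0.452  0.01 ]
 [ 0.491 -0.381  0.01 ]] [ 0.524  -0.4309  0.01  ]
[0.07014205 0.09094307 0.07399338 0.09096312] [-105.52142577  162.88009087   74.34760102  -19.54841399]
[441. 307.] [  0.5252  -0.4308  94.0286  78.2577 -16.8627] [ 397  268   89   75 3934]
[273. 313.] [ 0.5058 -0.2251 71.7103 18.0458 -5.249 ] [263 288  18  51 514]
[368. 313.] [ 0.5141 -0.3446 71.5849 18.1187 13.3839] [360 288  19  51 529]
[135. 343.] [ 4.39700e-01 -5.49000e-02  7.10343e+01  5.54598e+01  1.11293e+01] [ 111  324   54   50 1209]
[500. 344.] [  0.4804  -0.5172  67.8429  15.0503 -32.565 ] [479 326  46  39 425]
yellow label px [140. 348.] ctr 0.4508 -0.0656 size 68 44 yaw 11.1
blue label px [321. 192.] ctr 0.6631 -0.2757 size 46 38 yaw -86.1
blue label px [603. 413.] ctr 0.3980 -0.6673 size 74 41 yaw -75.3
clock 20.6 pos [ 0.6478 -0.277   0.2287] shift units [-0.1648  0.1811  0.0361] turn units [-0.0008  0.0024  0.2654]
```

Emit:
play_rows(
  commands="-0.0335 0.0362 0 0 0 0; -0.0335 0.0362 0 0 0 0; -0.0335 0.0362 0 0 0 0; -0.0335 0.0362 0 0 0 0; -0.0334 0.0362 0 0 0 0; 0 0 0 0 0 0.0773; 0 0 0.02 0 0 0.0773; 0 0 0.04 0 0 0.0773; 0 0 0.05 0 0 0; 0 0 0.04 0 0 0; 0 0 0.014 0 0 0; 0 0 0.008 0 0 0",
)

```text
clock: 22.15
eef_pos: [0.5246, -0.4308, 0.0936]
tcp_rot: [0.989, -0.148, -0.0, 0.0]
contact_force: [0.3, 0.4, -1.3]
grip_width: 0.0293
```

Emit:
play_rows(
  commands="0 0 0 0 0 0; 0 0 0 0 0 0; 0 0 0.002 0 0 0; 0 0 0.002 0 0 0; 0 0 0 0 0 0",
)

```text
clock: 22.78
eef_pos: [0.5245, -0.4307, 0.0903]
tcp_rot: [0.989, -0.148, -0.0, -0.0]
contact_force: [-0.0, 0.0, -2.3]
grip_width: 0.0292
```

Emit:
play_rows(
  commands="0 0 0.003 0 0 0; 0 0 0.0025 0 0 0; 0 0 0.0015 0 0 0; 0 0 0 0 0 0; 0 0 0 0 0 0",
)

```text
clock: 23.4
eef_pos: [0.5246, -0.4309, 0.085]
tcp_rot: [0.989, -0.148, 0.0, 0.0]
contact_force: [0.3, 0.9, -1.3]
grip_width: 0.0296
```

Emit:
play_rows(
  commands="0 0 0.002 0 0 0; 0 0 0 0 0 0; 0 0 0 0 0 0",
)

```text
clock: 23.78
eef_pos: [0.5247, -0.431, 0.0842]
tcp_rot: [0.989, -0.148, 0.0, 0.0]
contact_force: [-2.1, 1.1, 4.6]
grip_width: 0.0296
```

Emit:
play_rows(
  commands="0 0 0 0 0 0; 0 0 0 0 0 0; 0 0 0 0 0 0; 0 0 0 0 0 0; 0 0 0 0 0 0; 0 0 0 0 0 0; 0 0 -0.02 0 0 0; 0 0 -0.06 0 0 0; 0 0 -0.06 0 0 0; 0 0 -0.05 0 0 0; 0 0 0 0 0 0; 0 0 0 0 0 0",
  hand=-1,
)

```text
clock: 25.28
eef_pos: [0.5244, -0.4307, 0.2353]
tcp_rot: [0.989, -0.148, -0.0, 0.0]
contact_force: [-0.2, 1.1, -0.2]
grip_width: 0.0855
```

```bash
python3 - <<'E'
from h import *
im,K,T=shot("wrist","w7"); orange(im,K,T,.119); 
d=shot("top","t7"); cass(*d,60); labels(*d)
togo([.4,-.234,.234],8)
E
```

```text
orange px [321.22574627 231.31529851] ctr 0.5237 -0.4306 size 34 22 yaw -17.7
red [ 96. 145.] ctr 0.7462 0.5546 size 209 11 yaw 67.1
red [364. 237.] ctr 0.4819 -0.2261 size 167 58 yaw 8.0
yellow [101. 134.] ctr 0.7778 0.5408 size 207 11 yaw 67.1
yellow [306. 227.] ctr 0.5263 -0.0547 size 98 57 yaw 11.3
yellow [313. 267.] ctr 0.4263 -0.0751 size 58 34 yaw -76.9
green [ 98. 107.] ctr 0.8576 0.5532 size 118 8 yaw 67.2
blue [552. 110.] ctr 0.8893 -0.7502 size 248 123 yaw 90.0
blue [115. 128.] ctr 0.7988 0.5019 size 150 8 yaw 67.3
blue [384. 166.] ctr 0.6877 -0.2737 size 170 60 yaw 4.1
blue [ 85. 173.] ctr 0.6649 0.5802 size 34 29 yaw -88.2
blue [486. 256.] ctr 0.4602 -0.5658 size 71 59 yaw 57.4
blue [532. 298.] ctr 0.3758 -0.6853 size 116 83 yaw 59.6
red label px [368. 260.] ctr 0.4415 -0.2347 size 66 44 yaw 8.9
blue label px [553. 109.] ctr 0.8919 -0.7533 size 128 52 yaw -88.2
blue label px [386. 187.] ctr 0.6501 -0.2788 size 66 51 yaw 1.8
clock 25.4 pos [ 0.5242 -0.4305  0.2337] shift units [-0.2202 -0.1895  0.0004] turn units [-0.0011  0.0014 -0.2776]
```

View pics/w7.png

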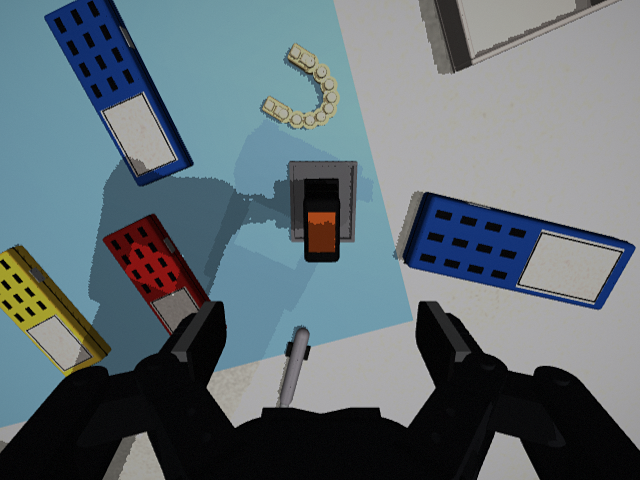

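Emit:
play_rows(
  commands="0 0 0 0 0 -0.0933; 0 0 0 0 0 -0.0933; 0 0 0 0 0 -0.0933; -0.022 -0.0529 0 0 0 0; -0.022 -0.0529 0 0 0 0; -0.022 -0.0529 0 0 0 0; -0.022 -0.0529 0 0 0 0; -0.022 -0.053 0 0 0 0; 0 0 0 0 0 0; 0 0 0 0 0 0",
)

```text
clock: 26.62
eef_pos: [0.4073, -0.234, 0.2349]
tcp_rot: [0.997, 0.072, -0.0, -0.0]
contact_force: [-0.2, 0.1, 0.0]
grip_width: 0.0857
```

```bash
cat >> h.py <<'E'
def gripgo(im,K,T,col,z=0.0,back=.032):
    H,S,V=cv2.split(cv2.cvtColor(im,cv2.COLOR_RGB2HSV)); m=rgb_masks(im)[col]
    for c,st,l in blobs(m,300):
        hull=cv2.convexHull(np.argwhere(l)[:,::-1].astype(np.int32)); f=np.zeros(im.shape[:2],np.uint8); cv2.fillPoly(f,[hull],1)
        bs=blobs((f>0)&(S<90)&(V>70),300)
        if not bs: continue
        r=rect(max(bs,key=lambda x:x[1][4])[2],.024,K,T)
        if r[2]>80 or r[2]<60: continue
        a=np.radians(r[4]); print(col,np.round(r,4)); togo([r[0]-back*np.cos(a),r[1]-back*np.sin(a),z],r[4])
E
python3 - <<'E'
from h import *
im,K,T=shot("wrist","w8"); gripgo(im,K,T,"red"); cass(im,K,T,300)
E
```

```text
red [ 0.4411 -0.2294 69.8995 49.784   7.4521]
clock 26.7 pos [ 0.4074 -0.2343  0.2349] shift units [ 0.0028 -0.0006  0.2936] turn units [-0.0002  0.0003  0.0082]
red [322. 105.] ctr 0.4810 -0.2238 size 167 59 yaw 8.0
yellow [158.  71.] ctr 0.4920 -0.0626 size 168 65 yaw 11.0
blue [406.   2.] ctr 0.6037 -0.2773 size 61 5 yaw -81.8
blue [616. 222.] ctr 0.4199 -0.5538 size 152 70 yaw 24.9
```

Emit:
play_rows(
  commands="0.0028 -0.0005 0.05 0 0 0; 0 0 0.065 0 0 0; 0 0 0.065 0 0 0; 0 0 0.05 0 0 0; 0 0 0.035 0 0 0; 0 0 0.02 0 0 0; 0 0 0.006 0 0 0; 0 0 0.002 0 0 0; 0 0 0 0 0 0;0 0 0 0 0 0",
)

```text
clock: 27.92
eef_pos: [0.4099, -0.2335, 0.0017]
tcp_rot: [0.997, 0.072, 0.001, 0.001]
contact_force: [-0.4, 0.0, 0.0]
grip_width: 0.0855
```

Emit:
play_rows(
  commands="0 0 0 0 0 0;0 0 0 0 0 0; 0 0 0 0 0 0; 0 0 0 0 0 0; 0 0 0 0 0 0; 0 0 0 0 0 0",
  hand=1,
  force=70,
)

```text
clock: 28.68
eef_pos: [0.4099, -0.2335, 0.0017]
tcp_rot: [0.997, 0.072, 0.001, 0.001]
contact_force: [-1.2, 0.7, 5.7]
grip_width: 0.0586
```

Emit:
play_rows(
  commands="0 0 -0.015 0 0 0; 0 0 -0.04 0 0 0; 0 0 -0.06 0 0 0; 0 0 -0.06 0 0 0; 0 0 -0.06 0 0 0.071; 0 0 0 0 0 0",
)

```text
clock: 29.42
eef_pos: [0.4107, -0.234, 0.1934]
tcp_rot: [1.0, 0.016, 0.003, 0.002]
contact_force: [0.4, -0.8, -2.2]
grip_width: 0.0585
```

Emit:
play_rows(
  commands="0.005 -0.0628 0 0 0 0;0.005 -0.0628 0 0 0 0;0.005 -0.0628 0 0 0 0;0.005 -0.0628 0 0 0 0;0.005 -0.0628 0 0 0 0;0.005 -0.0628 0 0 0 0;0.005 -0.0628 0 0 0 0;0.005 -0.0628 0 0 0 0;0.005 -0.0628 0 0 0 0; 0 0 0 0 0 0; 0 0 0 0 0 0",
)

```text
clock: 30.8
eef_pos: [0.4303, 0.2195, 0.1874]
tcp_rot: [1.0, 0.016, -0.001, 0.001]
contact_force: [0.6, -0.7, -2.1]
grip_width: 0.0587
```

```bash
python3 - <<'E'
from h import *
im,K,T=shot("wrist","w9"); np.savez("pics/w9.npz",K=K,T=T); print(arm.read_state()["eef_pos"]); cass(im,K,T,300)
print(proj([[.75,.381,.05],[.761,.068,.05],[.607,.375,.05],[.617,.063,.05]],K,T).round())
cv2.imwrite("pics/w9b.png",cv2.convertScaleAbs(im[...,::-1],alpha=1.4))
E
```

```text
[0.43062122 0.21908946 0.18783888]
red [324. 118.] ctr 0.4420 0.2190 size 329 149 yaw 1.3
red [ 14. 291.] ctr 0.3412 0.5310 size 29 14 yaw 73.2
yellow [606. 146.] ctr 0.4855 -0.0353 size 173 61 yaw 18.7
yellow [ 14. 313.] ctr 0.3158 0.5383 size 28 14 yaw 73.7
blue [225. 275.] ctr 0.3670 0.3143 size 38 10 yaw 87.5
[[  55. -327.]
 [ 607. -329.]
 [ 108.  -24.]
 [ 552.  -24.]]
```

View pics/w9b.png

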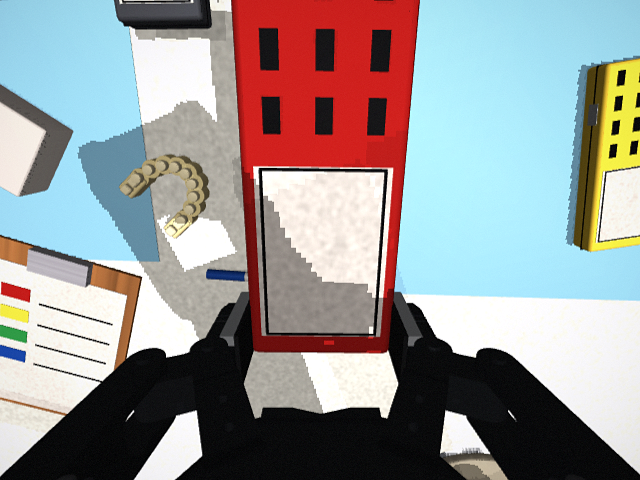

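Emit:
play_rows(
  commands="0.0138 0.0254 -0.0542 0 0 0; 0.0138 0.0254 -0.0542 0 0 0; 0.0138 0.0254 -0.0542 0 0 0; 0.0138 0.0254 -0.0542 0 0 0; 0.0138 0.0254 -0.0542 0 0 0; 0.0138 0.0254 -0.0542 0 0 0; 0 0 0 0 0 0; 0 0 0 0 0 0; 0 0 0 0 0 0",
)

```text
clock: 31.98
eef_pos: [0.5007, 0.1003, 0.4472]
tcp_rot: [1.0, 0.016, -0.002, 0.0]
contact_force: [0.3, 0.3, -2.0]
grip_width: 0.0587
```

```bash
python3 - <<'E'
from h import *
im,K,T=shot("wrist","w10"); np.savez("pics/w10.npz",im=im,K=K,T=T); print(arm.read_state()["eef_pos"])
print(proj([[.75,.381,.05],[.761,.068,.05],[.607,.375,.05],[.617,.063,.05]],K,T).round())
cv2.imwrite("pics/w10b.png",cv2.convertScaleAbs(cv2.resize(im[0:300,60:460],None,fx=2,fy=2)[...,::-1],alpha=1.5))
E
```

```text
[0.50074343 0.10042492 0.44752158]
[[122.  -9.]
 [351. -10.]
 [141. 103.]
 [348. 103.]]
```

View pics/w10b.png

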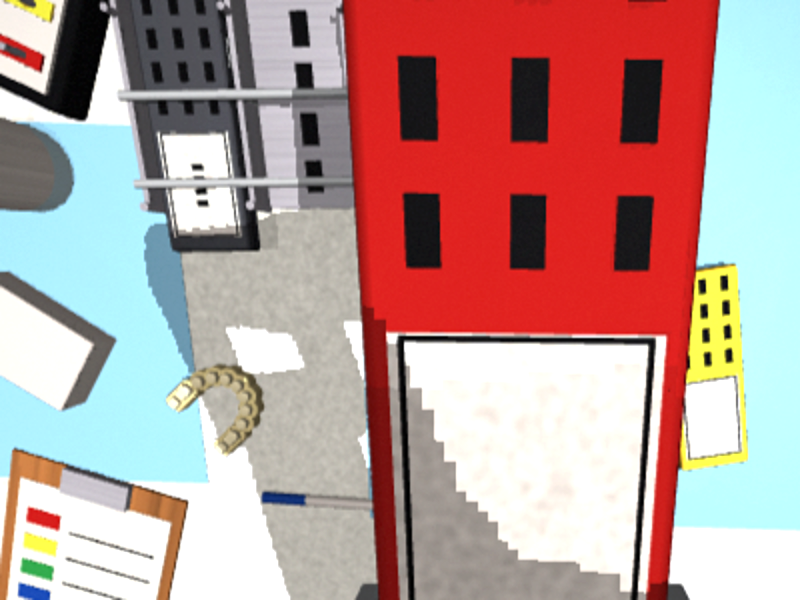

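```bash
python3 - <<'E'
from h import *
d=np.load("pics/w10.npz");K,T=d["K"],d["T"]
print("wrist frontbar end, backbar end",ray([(127.5,92),(120,48)],.078,K,T).round(4).tolist())
print("floor edge",ray([(190,105),(210,104.5),(233,104)],.042,K,T).round(4).tolist())
print("balls z.072/.042",ray([(135,104),(186,102.5)],.072,K,T).round(4).tolist(),ray([(135,104),(186,102.5)],.042,K,T).round(4).tolist())
print("grey end lid corners",ray([(146,124),(188,124)],.066,K,T).round(4).tolist())
d=np.load("pics/top0.npz");K,T,im=d["mtx"],d["cam_to_world"],d["color"]
print("top bars",ray([(151.9,187.2),(264.3,188.1),(151.9,167.7),(264.3,167.7)],.078,K,T).round(4).tolist())
c=cv2.resize(im[135:210,145:275],None,fx=6,fy=6,interpolation=cv2.INTER_CUBIC)
s=np.load("pics/scene0.npz")["color"]; c2=cv2.resize(s[270:390,270:430],None,fx=4.8,fy=4.8,interpolation=cv2.INTER_CUBIC)
cv2.imwrite("pics/c11.png",cv2.convertScaleAbs(c[...,::-1],alpha=1.5)); cv2.imwrite("pics/c12.png",c2[...,::-1])
E
```

```text
wrist frontbar end, backbar end [[0.6199, 0.3785, 0.078], [0.675, 0.3803, 0.078]]
floor edge [[0.6072, 0.3048, 0.042], [0.6088, 0.2741, 0.042], [0.6107, 0.2388, 0.042]]
balls z.072/.042 [[0.6046, 0.3733, 0.072], [0.6089, 0.2993, 0.072]] [[0.6059, 0.389, 0.042], [0.6105, 0.3106, 0.042]]
grey end lid corners [[0.5775, 0.3641, 0.066], [0.5795, 0.3014, 0.066]]
top bars [[0.622, 0.3688, 0.078], [0.6291, 0.0623, 0.078], [0.6756, 0.3712, 0.078], [0.6852, 0.0642, 0.078]]
```

View pics/c11.png

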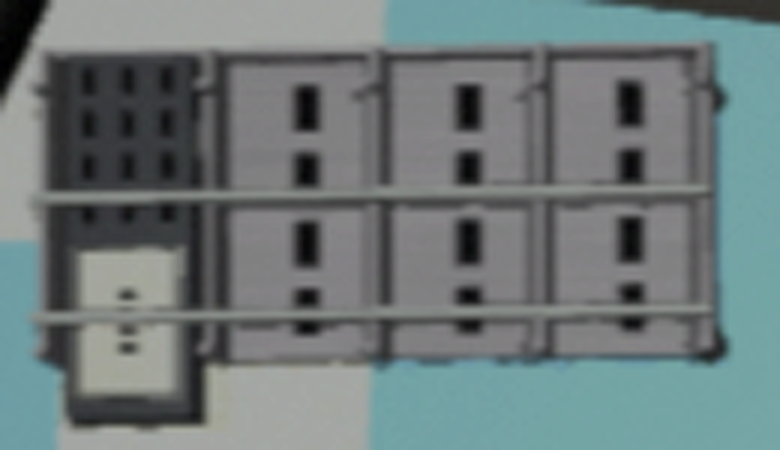

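View pics/c12.png

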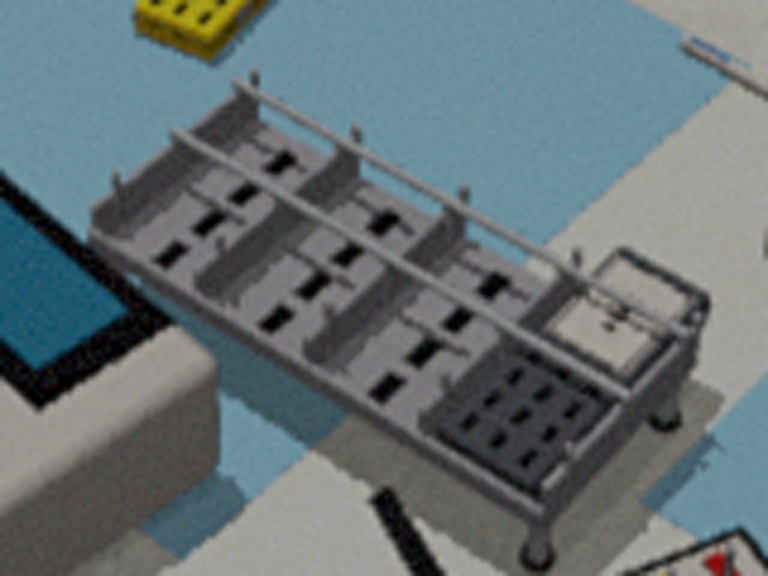

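```bash
python3 - <<'E'
from h import *
d=np.load("pics/w10.npz");K,T,im=d["K"],d["T"],d["im"]
b=blobs((im.max(2)<40)&(np.arange(480)[:,None]<100)&(np.arange(640)[None]>195)&(np.arange(640)[None]<228),15)
print("w bay3 slots",[ (c.round(1).tolist(),ray(c,.042,K,T)[0].round(4).tolist()) for c,_,_ in b])
d=np.load("pics/top0.npz");K,T,im=d["mtx"],d["cam_to_world"],d["color"]
f=np.zeros((480,640),bool); f[143:193,183:258]=1
for c,st,l in blobs(f&(im.max(2)<35),4): print("t",c.round(1),ray(c,.042,K,T)[0].round(4))
s=np.load("pics/scene0.npz");K,T=s["mtx"],s["cam_to_world"]
for n,q in(("b1",[(172,255),(282,160)]),("b2",[(275,318),(383,222)]),("b3",[(387,386),(492,284)])): print(n,[ray((270+x/4.8,270+y/4.8),.042,K,T)[0].round(4).tolist() for x,y in q])
E
```

```text
w bay3 slots [([209.3, 14.0], [0.7285, 0.2663, 0.042]), ([211.7, 37.4], [0.6994, 0.2649, 0.042]), ([214.5, 64.5], [0.6642, 0.2634, 0.042]), ([216.6, 83.9], [0.6381, 0.2621, 0.042]), ([217.5, 94.0], [0.6241, 0.2616, 0.042])]
t [223.  152.2] [0.733 0.186 0.042]
t [249.6 151.9] [0.7361 0.1109 0.042 ]
t [196.  152.8] [0.7286 0.2619 0.042 ]
t [196. 163.] [0.6998 0.2606 0.042 ]
t [223.  162.7] [0.703  0.1847 0.042 ]
t [250. 162.] [0.7074 0.1088 0.042 ]
t [250.  174.2] [0.6729 0.1077 0.042 ]
t [196. 175.] [0.6658 0.2591 0.042 ]
t [223. 175.] [0.6681 0.1833 0.042 ]
t [195.9 184.1] [0.64   0.2584 0.042 ]
t [223. 186.] [0.637  0.1821 0.042 ]
t [250.  183.5] [0.6465 0.1065 0.042 ]
t [195.8 189.4] [0.6251 0.258  0.042 ]
t [250.  188.5] [0.6323 0.106  0.042 ]
b1 [[0.7367, 0.115, 0.042], [0.6383, 0.1092, 0.042]]
b2 [[0.733, 0.1893, 0.042], [0.6374, 0.1854, 0.042]]
b3 [[0.729, 0.2654, 0.042], [0.6336, 0.2607, 0.042]]
```

Emit:
play_rows(
  commands="-0.0157 -0.0322 0.0516 0 0 -0.008; -0.0157 -0.0322 0.0516 0 0 0; -0.0157 -0.0322 0.0516 0 0 0; -0.0157 -0.0322 0.0516 0 0 0; -0.0157 -0.0322 0.0516 0 0 0; -0.0157 -0.0322 0.0516 0 0 0; 0 0 0.06 0 0 0; 0 0 0.06 0 0 0; 0 0 0.03 0 0 0; 0 0 0.01 0 0 0; 0 0 0 0 0 0; 0 0 0 0 0 0",
)

```text
clock: 33.52
eef_pos: [0.42, 0.2518, 0.0748]
tcp_rot: [1.0, 0.022, 0.001, -0.001]
contact_force: [0.2, -0.6, -2.2]
grip_width: 0.0586
```

```bash
python3 - <<'E'
from h import *
im,K,T=shot("scene","s13"); togo([.42,.2523,.048],2.5)
s=arm.read_state(); 
c=cv2.resize(im[180:400,250:480],None,fx=3,fy=2.7,interpolation=cv2.INTER_CUBIC); cv2.imwrite("pics/c13.png",c[...,::-1])
w,Kw,Tw=shot("wrist","w13"); x=cass(w,Kw,Tw,3000,False)
l=[b for b in blobs(rgb_masks(w)["red"],3000)][0][2]
M=R.from_quat(s["tcp_rot"]); z=s["eef_pos"][2]-.0017+.024
for r in (40,100,150):
    q=np.where(l[r])[0]; P=ray([(q[0],r),(q[-1],r)],z,Kw,Tw); print(r,q[[0,-1]],M.inv().apply(P-s["eef_pos"])[:,:2].round(4).tolist())
E
```

```text
clock 33.6 pos [0.42   0.2518 0.0747] shift units [-0.0001 -0.0006  0.0334] turn units [-0.0006 -0.0015  0.0004]
40 [234 415] [[0.107, -0.0281], [0.107, 0.0298]]
100 [238 410] [[0.0892, -0.0282], [0.0892, 0.0297]]
150 [241 405] [[0.0729, -0.0284], [0.0729, 0.0293]]
```

View pics/c13.png

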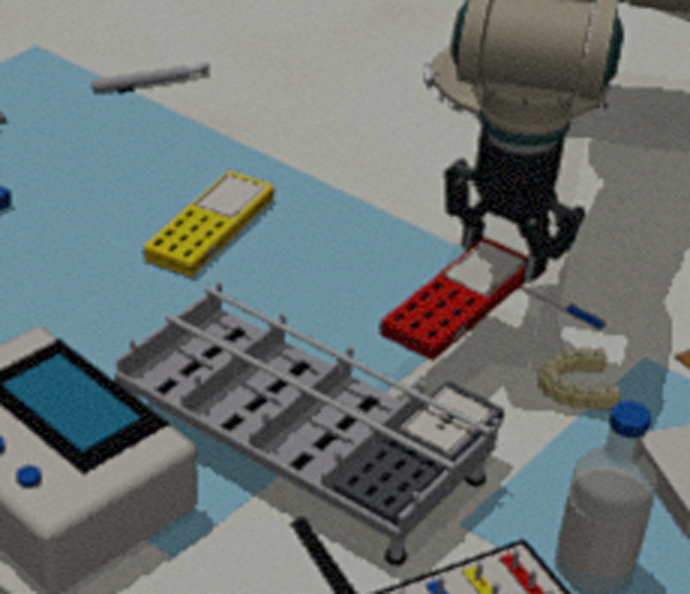

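```bash
python3 - <<'E'
from h import *
im,K,T=shot("scene"); s=arm.read_state(); M=R.from_quat(s["tcp_rot"])
P=s["eef_pos"]+M.apply([[.157,-.03,.0017-.024],[.157,.03,.0017-.024],[.157,-.03,.0017],[-.013,.03,.0017-.024],[-.013,-.03,.0017-.024]])
print(((proj(P,K,T)-[250,180])*[3,2.7]).round())
l=max(blobs(rgb_masks(im)["red"]&(np.arange(640)[None]>350)&(np.arange(640)[None]<440)&(np.arange(480)[:,None]<320),100),key=lambda b:b[1][4]); print(l[1],(l[1][:2]-[250,180])*[3,2.7],(l[1][:2]+l[1][2:4]-[250,180])*[3,2.7])
E
```

```text
[[437. 345.]
 [381. 318.]
 [435. 363.]
 [484. 234.]
 [538. 257.]]
[378 279  47  34 681] [384.  267.3] [525.  359.1]
```

Emit:
play_rows(
  commands="0 0 0.02 0 0 0; 0 0 0.01 0 0 0; 0 0 0.0034 0 0 0; 0 0 0 0 0 0; 0.018 0 0 0 0 0; 0.019 0 0 0 0 0; 0.019 0 0 0 0 0; 0.019 0 0 0 0 0; 0 0 0 0 0 0; 0 0 0 0 0 0",
)

```text
clock: 34.92
eef_pos: [0.4792, 0.254, 0.0465]
tcp_rot: [1.0, 0.022, -0.0, 0.0]
contact_force: [0.0, 1.0, -2.7]
grip_width: 0.058
```

Emit:
play_rows(
  commands="0.018 -0.0005 0 0 0 0; 0.018 -0.0005 0 0 0 0; 0.018 0 0 0 0 0; 0.018 0 0 0 0 0; 0.0155 0 0 0 0 0; 0 0 0 0 0 0; 0 0 0 0 0 0",
)

```text
clock: 35.8
eef_pos: [0.5485, 0.258, 0.0465]
tcp_rot: [1.0, 0.022, -0.0, 0.0]
contact_force: [-0.7, 0.0, -1.7]
grip_width: 0.0588
```

Emit:
play_rows(
  commands="0 0 0.002 0 0 0; 0 0 0.0015 0 0 0; 0 0 0 0 0 0",
)

```text
clock: 36.17
eef_pos: [0.5491, 0.2581, 0.044]
tcp_rot: [1.0, 0.022, 0.0, 0.0]
contact_force: [0.0, 0.4, -1.3]
grip_width: 0.0582
```

Emit:
play_rows(
  commands="0 0 0 0 0 0; 0 0 0 0 0 0; 0 0 0 0 0 0; 0 0 0 0 0 0; -0.02 0 -0.003 0 0 0; -0.03 0 0 0 0 0; -0.005 0 0 0 0 0",
  hand=-1,
)

```text
clock: 37.05
eef_pos: [0.5044, 0.2561, 0.0462]
tcp_rot: [1.0, 0.022, -0.0, 0.0]
contact_force: [-0.4, -0.4, 0.1]
grip_width: 0.0854
```

Emit:
play_rows(
  commands="0 0 0 0 0 0; 0 0 0 0 0 0; 0 0 0 0 0 0; 0 0 0 0 0 0; 0 0 0 0 0 0; 0 0 0 0 0 0; 0 0 0 0 0 0; 0 0 0 0 0 0",
  hand=1,
  force=40,
)

```text
clock: 38.05
eef_pos: [0.5052, 0.256, 0.0462]
tcp_rot: [1.0, 0.022, 0.0, 0.0]
contact_force: [-0.0, -0.0, 0.6]
grip_width: -0.0002
```

```bash
python3 - <<'E'
from h import *
im,K,T=shot("wrist","w14"); togo([.568,.2589,.048],2.5)
H,S,V=cv2.split(cv2.cvtColor(im,cv2.COLOR_RGB2HSV)); l=max(blobs(rgb_masks(im)["red"],300),key=lambda b:b[1][4])
print(l[0],l[1]); ys,xs=np.where(l[2]); print(ray((np.median(xs[ys==ys.max()]),ys.max()),.066,K,T))
E
```

```text
clock 38.1 pos [0.5051 0.256  0.0462] shift units [ 0.0786 -0.0001 -0.0022] turn units [0.0001 0.     0.0004]
[322.44860839 110.07581341] [  231     0   186   257 12755]
[[0.53823285 0.23289931 0.066     ]]
```

Emit:
play_rows(
  commands="0.014 0 0 0 0 0; 0.014 0 0 0 0 0; 0.014 0 0 0 0 0; 0.014 0 0 0 0 0; 0.01 0 0 0 0 0; 0.004 0 0 0 0 0; 0 0 0 0 0 0; 0 0 0 0 0 0",
)

```text
clock: 39.1
eef_pos: [0.5611, 0.2585, 0.0462]
tcp_rot: [1.0, 0.022, 0.0, 0.0]
contact_force: [-0.3, 0.7, 0.4]
grip_width: 0.0
```

Emit:
play_rows(
  commands="0.004 0 0 0 0 0; 0.003 0 0 0 0 0; 0.002 0 0 0 0 0; 0 0 0 0 0 0; 0 0 0 0 0 0",
)

```text
clock: 39.72
eef_pos: [0.5685, 0.2588, 0.0463]
tcp_rot: [1.0, 0.022, 0.0, 0.0]
contact_force: [-0.2, -0.5, 0.5]
grip_width: 0.0004
```

Emit:
play_rows(
  commands="0.002 0 0 0 0 0; 0.002 0 0 0 0 0; 0 0 0 0 0 0; 0 0 0 0 0 0",
)

```text
clock: 40.22
eef_pos: [0.5703, 0.259, 0.0463]
tcp_rot: [1.0, 0.022, -0.002, 0.0]
contact_force: [-8.4, -1.0, 5.1]
grip_width: -0.0001
```

Emit:
play_rows(
  commands="0.002 0 0 0 0 0; 0.002 0 0 0 0 0; 0 0 0 0 0 0; 0 0 0 0 0 0",
)

```text
clock: 40.72
eef_pos: [0.5704, 0.2589, 0.0463]
tcp_rot: [1.0, 0.023, -0.006, 0.001]
contact_force: [-25.8, -5.1, 16.0]
grip_width: 0.0001
```

```bash
python3 - <<'E'
from h import *
im,K,T=shot("wrist","w15"); 
l=max(blobs(rgb_masks(im)["red"],300),key=lambda b:b[1][4])
print(l[0],l[1]); ys,xs=np.where(l[2]); print(ray((np.median(xs[ys==ys.max()]),ys.max()),.066,K,T),arm.read_state()["contact_force"])
cv2.imwrite("pics/w15b.png",cv2.convertScaleAbs(im[...,::-1],alpha=1.4))
E
```

```text
[320.73766401  80.03372776] [  230    30   183   167 12423]
[[0.62787593 0.23648044 0.066     ]] [-26.27768964  -5.69012491  14.99958582]
```

View pics/w15b.png

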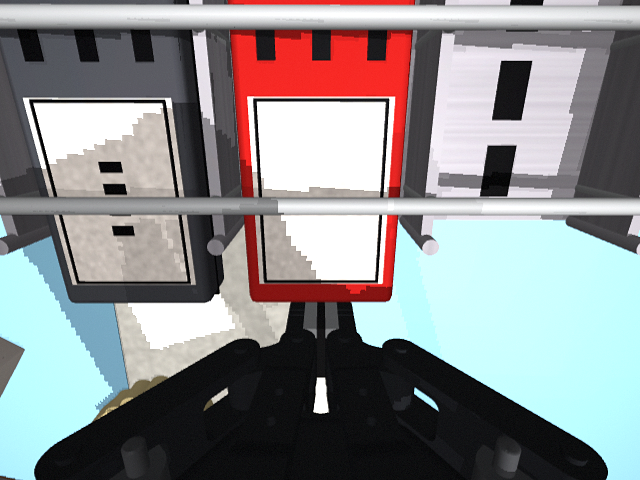

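Emit:
play_rows(
  commands="-0.03 0 0 0 0 0; -0.0325 0 0 0 0 0; 0 0 -0.06 0 0 0; 0 0 -0.06 0 0 0; 0 0 -0.06 0 0 0; 0 0 -0.056 0 0 -0.0944; -0.0287 0.0543 0 0 0 0; -0.0287 0.0543 0 0 0 0; -0.0287 0.0543 0 0 0 0; -0.0287 0.0543 0 0 0 0; -0.0287 0.0543 0 0 0 0; -0.0287 0.0543 0 0 0 0",
  hand=-1,
)

```text
clock: 42.28
eef_pos: [0.439, -0.0268, 0.2354]
tcp_rot: [0.995, 0.096, 0.001, 0.0]
contact_force: [0.6, 0.3, -0.3]
grip_width: 0.0855
```

Emit:
play_rows(
  commands="-0.0287 0.0543 0 0 0 0; 0 0 0 0 0 0; 0 0 0 0 0 0",
)

```text
clock: 42.65
eef_pos: [0.4254, -0.0721, 0.2353]
tcp_rot: [0.995, 0.096, 0.0, 0.0]
contact_force: [0.5, 0.8, 0.6]
grip_width: 0.0854
```

```bash
python3 - <<'E'
from h import *
im,K,T=shot("wrist","w16"); gripgo(im,K,T,"yellow"); cass(im,K,T,300); labels(im,K,T)
E
```

```text
yellow [ 4.51900e-01 -6.62000e-02  6.97837e+01  4.97674e+01  1.13596e+01]
clock 42.7 pos [ 0.4255 -0.0717  0.2352] shift units [-0.0064 -0.0003  0.294 ] turn units [ 0.     -0.0003 -0.0032]
yellow [321. 112.] ctr 0.4917 -0.0585 size 166 59 yaw 11.0
blue [570.  48.] ctr 0.6324 -0.2753 size 60 60 yaw 4.6
yellow label px [321. 180.] ctr 0.4517 -0.0664 size 67 44 yaw 11.0
blue label px [582.  27.] ctr 0.6381 -0.2764 size 47 44 yaw 4.4
```

Emit:
play_rows(
  commands="-0.0064 -0.0003 0.05 0 0 0; 0 0 0.065 0 0 0; 0 0 0.065 0 0 0; 0 0 0.05 0 0 0; 0 0 0.035 0 0 0; 0 0 0.02 0 0 0; 0 0 0.006 0 0 0; 0 0 0.002 0 0 0; 0 0 0 0 0 0;0 0 0 0 0 0",
)

```text
clock: 43.95
eef_pos: [0.4207, -0.0732, 0.0014]
tcp_rot: [0.995, 0.096, 0.001, 0.0]
contact_force: [-0.2, -0.3, 0.1]
grip_width: 0.0855
```

Emit:
play_rows(
  commands="0 0 0 0 0 0;0 0 0 0 0 0; 0 0 0 0 0 0; 0 0 0 0 0 0; 0 0 0 0 0 0; 0 0 0 0 0 0",
  hand=1,
  force=70,
)

```text
clock: 44.7
eef_pos: [0.4207, -0.0733, 0.0014]
tcp_rot: [0.995, 0.096, 0.001, 0.0]
contact_force: [-0.7, 0.3, 5.4]
grip_width: 0.0584
```

Emit:
play_rows(
  commands="0 0 -0.015 0 0 0; 0 0 -0.05 0 0 0; 0 0 -0.06 0 0 0; 0 0 -0.025 0 0 0.0944; 0.0021 -0.052 0 0 0 0; 0.0021 -0.052 0 0 0 0; 0.0021 -0.052 0 0 0 0; 0.0021 -0.052 0 0 0 0; 0.0021 -0.052 0 0 0 0; 0.0021 -0.052 0 0 0 0; 0 0 0 0 0 0; 0 0 0 0 0 0",
)

```text
clock: 46.2
eef_pos: [0.4188, 0.1764, 0.1205]
tcp_rot: [1.0, 0.022, -0.0, 0.0]
contact_force: [0.4, -0.8, -1.9]
grip_width: 0.0586
```

```bash
python3 - <<'E'
from h import *
togo([.42,.1763,.048],2.5); w,Kw,Tw=shot("wrist","w17"); s=arm.read_state()
l=max(blobs(rgb_masks(w)["yellow"],3000),key=lambda b:b[1][4])[2]
M=R.from_quat(s["tcp_rot"]); z=s["eef_pos"][2]-.0014+.024
for r in (40,100,150):
    q=np.where(l[r])[0]; P=ray([(q[0],r),(q[-1],r)],z,Kw,Tw); print(r,q[[0,-1]],M.inv().apply(P-s["eef_pos"])[:,:2].round(4).tolist())
E
```

```text
clock 46.2 pos [0.4188 0.1764 0.1205] shift units [0.0016 0.0001 0.0906] turn units [0.0004 0.0006 0.0006]
40 [230 412] [[0.1066, -0.0296], [0.1067, 0.0282]]
100 [234 406] [[0.089, -0.0298], [0.089, 0.0278]]
150 [238 402] [[0.0728, -0.0297], [0.0728, 0.0277]]
```

Straight in the hand, so descend and insert as with red.

Emit:
play_rows(
  commands="0 0 0.03 0 0 0; 0 0 0.04 0 0 0; 0 0 0.015 0 0 0; 0 0 0.0065 0 0 0; 0 0 0 0 0 0; 0.019 0 0 0 0 0; 0.019 0 0 0 0 0; 0.019 0 0 0 0 0; 0.019 0 0 0 0 0; 0 0 0 0 0 0; 0 0 0 0 0 0",
)

```text
clock: 47.62
eef_pos: [0.4797, 0.1794, 0.0478]
tcp_rot: [1.0, 0.022, 0.0, -0.0]
contact_force: [-0.2, -0.1, -2.3]
grip_width: 0.0585
```

Emit:
play_rows(
  commands="0.018 0 0 0 0 0; 0.018 0 0 0 0 0; 0.018 0 0 0 0 0; 0.018 0 0 0 0 0; 0.016 0 0 0 0 0; 0 0 0 0 0 0; 0 0 0 0 0 0",
)

```text
clock: 48.5
eef_pos: [0.5495, 0.1826, 0.0474]
tcp_rot: [1.0, 0.022, -0.0, 0.0]
contact_force: [-0.1, -0.9, -1.9]
grip_width: 0.0587
```

Emit:
play_rows(
  commands="0 0 0.0025 0 0 0; 0 0 0.0025 0 0 0; 0 0 0 0 0 0",
)

```text
clock: 48.88
eef_pos: [0.5502, 0.1826, 0.0436]
tcp_rot: [1.0, 0.022, 0.0, 0.0]
contact_force: [-1.6, -0.3, -2.3]
grip_width: 0.0584
```

Emit:
play_rows(
  commands="0 0 0 0 0 0; 0 0 0 0 0 0; 0 0 0 0 0 0; 0 0 0 0 0 0; -0.02 0 -0.003 0 0 0; -0.03 0 0 0 0 0; -0.005 0 0 0 0 0",
  hand=-1,
)

```text
clock: 49.75
eef_pos: [0.5055, 0.1806, 0.0458]
tcp_rot: [1.0, 0.022, -0.0, 0.0]
contact_force: [-0.1, -0.4, -0.3]
grip_width: 0.0856
```

Emit:
play_rows(
  commands="0 0 0 0 0 0; 0 0 0 0 0 0; 0 0 0 0 0 0; 0 0 0 0 0 0; 0 0 0 0 0 0; 0 0 0 0 0 0; 0 0 0 0 0 0; 0 0 0 0 0 0",
  hand=1,
  force=40,
)

```text
clock: 50.75
eef_pos: [0.5063, 0.1806, 0.0458]
tcp_rot: [1.0, 0.022, 0.0, 0.0]
contact_force: [0.1, 0.3, -0.3]
grip_width: 0.0002
```

Emit:
play_rows(
  commands="0.014 0 0 0 0 0; 0.014 0 0 0 0 0; 0.014 0 0 0 0 0; 0.014 0 0 0 0 0; 0.014 0 0 0 0 0; 0.008 0 0 0 0 0; 0.004 0 0 0 0 0; 0 0 0 0 0 0; 0 0 0 0 0 0",
)

```text
clock: 51.88
eef_pos: [0.5718, 0.1835, 0.0458]
tcp_rot: [1.0, 0.022, 0.0, 0.0]
contact_force: [0.2, -0.1, 0.3]
grip_width: 0.0
```

Emit:
play_rows(
  commands="0.0015 0 0 0 0 0; 0.0015 0 0 0 0 0; 0 0 0 0 0 0; 0 0 0 0 0 0",
)

```text
clock: 52.38
eef_pos: [0.5736, 0.1836, 0.0458]
tcp_rot: [1.0, 0.022, -0.001, 0.0]
contact_force: [-5.3, -0.7, 3.4]
grip_width: -0.0002
```

Emit:
play_rows(
  commands="0.0015 0 0 0 0 0; 0.0015 0 0 0 0 0; 0 0 0 0 0 0; 0 0 0 0 0 0",
)

```text
clock: 52.88
eef_pos: [0.5736, 0.1836, 0.0459]
tcp_rot: [1.0, 0.022, -0.004, 0.001]
contact_force: [-18.4, -3.2, 11.7]
grip_width: 0.0002
```

Emit:
play_rows(
  commands="-0.03 0 0 0 0 0; -0.0325 0 0 0 0 0; 0 0 -0.06 0 0 0; 0 0 -0.06 0 0 0; 0 0 -0.06 0 0 0; 0 0 -0.056 0 0 -0.0167; 0.0095 0.0727 0 0 0 0; 0.0095 0.0727 0 0 0 0; 0.0095 0.0727 0 0 0 0; 0.0095 0.0727 0 0 0 0; 0.0095 0.0727 0 0 0 0; 0.0095 0.0727 0 0 0 0",
  hand=-1,
)

```text
clock: 54.38
eef_pos: [0.5971, -0.1654, 0.2349]
tcp_rot: [0.999, 0.035, 0.001, 0.0]
contact_force: [0.0, -0.4, 0.3]
grip_width: 0.0856
```

Emit:
play_rows(
  commands="0.0095 0.0727 0 0 0 0; 0.0095 0.0727 0 0 0 0; 0 0 0 0 0 0; 0 0 0 0 0 0; 0 0 0 0 0 0",
)

```text
clock: 55.0
eef_pos: [0.6204, -0.2771, 0.2354]
tcp_rot: [0.999, 0.036, 0.001, 0.0]
contact_force: [0.5, -0.2, 0.4]
grip_width: 0.0851
```

```bash
python3 - <<'E'
from h import *
im,K,T=shot("wrist","w18"); gripgo(im,K,T,"blue"); cass(im,K,T,300); labels(im,K,T)
E
```

```text
blue [ 0.6478 -0.2755 69.8637 50.0155  4.6815]
clock 55.0 pos [ 0.6204 -0.2771  0.2355] shift units [-0.006   0.0007  0.2944] turn units [ 0.0004 -0.0007 -0.006 ]
blue [ 0.3968 -0.6829 63.1647 28.5587 60.4451]
clock 55.0 pos [ 0.6204 -0.2771  0.2355] shift units [-0.3379  0.5189  0.2944] turn units [ 7.000e-04 -4.000e-04 -6.256e-01]
blue [321. 113.] ctr 0.6882 -0.2725 size 167 59 yaw 4.1
blue [553. 355.] ctr 0.4218 -0.6136 size 207 73 yaw 59.5
blue label px [322. 179.] ctr 0.6488 -0.2767 size 68 46 yaw 4.1
```

Emit:
play_rows(
  commands="-0.0055 0.0007 0.05 0 0 0; 0 0 0.065 0 0 0; 0 0 0.065 0 0 0; 0 0 0.05 0 0 0; 0 0 0.035 0 0 0; 0 0 0.02 0 0 0; 0 0 0.006 0 0 0; 0 0 0.002 0 0 0; 0 0 0 0 0 0;0 0 0 0 0 0",
)

```text
clock: 56.3
eef_pos: [0.6162, -0.2795, 0.0013]
tcp_rot: [0.999, 0.035, 0.001, 0.0]
contact_force: [0.9, -0.8, -0.8]
grip_width: 0.0855
```

Emit:
play_rows(
  commands="0 0 0 0 0 0;0 0 0 0 0 0; 0 0 0 0 0 0; 0 0 0 0 0 0; 0 0 0 0 0 0; 0 0 0 0 0 0",
  hand=1,
  force=70,
)

```text
clock: 57.05
eef_pos: [0.6161, -0.2795, 0.001]
tcp_rot: [0.999, 0.035, 0.001, 0.0]
contact_force: [-1.4, -0.3, 5.5]
grip_width: 0.0585
```

Emit:
play_rows(
  commands="0 0 -0.015 0 0 0; 0 0 -0.05 0 0 0; 0 0 -0.06 0 0 0; 0 0 -0.025 0 0 0.0167; -0.028 -0.0606 0 0 0 0; -0.028 -0.0606 0 0 0 0; -0.028 -0.0606 0 0 0 0; -0.028 -0.0606 0 0 0 0; -0.028 -0.0606 0 0 0 0; -0.028 -0.0606 0 0 0 0; -0.028 -0.0606 0 0 0 0; -0.028 -0.0606 0 0 0 0",
)

```text
clock: 58.55
eef_pos: [0.4178, 0.1015, 0.1191]
tcp_rot: [1.0, 0.021, -0.001, 0.0]
contact_force: [0.6, 0.4, -1.5]
grip_width: 0.0587
```

Emit:
play_rows(
  commands="0 0 0 0 0 0; 0 0 0 0 0 0",
)

```text
clock: 58.8
eef_pos: [0.4193, 0.1001, 0.1196]
tcp_rot: [1.0, 0.022, -0.001, 0.0]
contact_force: [0.0, 0.1, -2.4]
grip_width: 0.0585
```

```bash
python3 - <<'E'
from h import *
togo([.42,.1002,.048],2.5); w,Kw,Tw=shot("wrist","w19"); s=arm.read_state()
l=max(blobs(rgb_masks(w)["blue"],3000),key=lambda b:b[1][4])[2]
M=R.from_quat(s["tcp_rot"]); z=s["eef_pos"][2]-.001+.024
for r in (40,100,150):
    q=np.where(l[r])[0]; P=ray([(q[0],r),(q[-1],r)],z,Kw,Tw); print(r,q[[0,-1]],M.inv().apply(P-s["eef_pos"])[:,:2].round(4).tolist())
E
```

```text
clock 58.8 pos [0.4193 0.1001 0.1196] shift units [ 0.001  -0.0001  0.0895] turn units [0.0004 0.0007 0.0004]
40 [227 410] [[0.1065, -0.0306], [0.1065, 0.0274]]
100 [232 405] [[0.0889, -0.0305], [0.0889, 0.0272]]
150 [236 402] [[0.0727, -0.0304], [0.0727, 0.0275]]
```

Emit:
play_rows(
  commands="0 0.002 0.03 0 0 0; 0 0 0.04 0 0 0; 0 0 0.015 0 0 0; 0 0 0.0045 0 0 0; 0 0 0 0 0 0; 0.019 0 0 0 0 0; 0.019 0 0 0 0 0; 0.019 0 0 0 0 0; 0.019 0 0 0 0 0; 0 0 0 0 0 0; 0 0 0 0 0 0",
)

```text
clock: 60.22
eef_pos: [0.4801, 0.1014, 0.049]
tcp_rot: [1.0, 0.022, 0.0, 0.0]
contact_force: [-1.2, -0.3, -1.9]
grip_width: 0.0581
```

Emit:
play_rows(
  commands="0.018 0 0 0 0 0; 0.018 0 0 0 0 0; 0.018 0 0 0 0 0; 0.018 0 0 0 0 0; 0.018 0 0 0 0 0; 0 0 0 0 0 0; 0 0 0 0 0 0",
)

```text
clock: 61.1
eef_pos: [0.5516, 0.1046, 0.0486]
tcp_rot: [1.0, 0.022, -0.0, 0.0]
contact_force: [0.7, 0.1, -2.2]
grip_width: 0.0584
```

Emit:
play_rows(
  commands="0 0 0.0025 0 0 0; 0 0 0.0025 0 0 0; 0 0 0 0 0 0",
)

```text
clock: 61.48
eef_pos: [0.552, 0.1046, 0.0444]
tcp_rot: [1.0, 0.022, -0.0, 0.0]
contact_force: [0.3, -0.4, -1.7]
grip_width: 0.0588
```

Emit:
play_rows(
  commands="0 0 0.0012 0 0 0; 0 0 0 0 0 0; 0 0 0 0 0 0; 0 0 0 0 0 0; -0.02 0 -0.003 0 0 0; -0.03 0 0 0 0 0; -0.005 0 0 0 0 0",
  hand=-1,
)

```text
clock: 62.35
eef_pos: [0.5076, 0.1027, 0.0461]
tcp_rot: [1.0, 0.022, -0.0, 0.0]
contact_force: [-0.4, 0.4, 0.4]
grip_width: 0.0855
```

Emit:
play_rows(
  commands="0 0 0 0 0 0; 0 0 0 0 0 0; 0 0 0 0 0 0; 0 0 0 0 0 0; 0 0 0 0 0 0; 0 0 0 0 0 0; 0 0 0 0 0 0; 0 0 0 0 0 0",
  hand=1,
  force=40,
)

```text
clock: 63.35
eef_pos: [0.5083, 0.1027, 0.0461]
tcp_rot: [1.0, 0.022, 0.0, 0.0]
contact_force: [0.9, -0.3, -0.0]
grip_width: 0.0002
```

Emit:
play_rows(
  commands="0.014 0 0 0 0 0; 0.014 0 0 0 0 0; 0.014 0 0 0 0 0; 0.014 0 0 0 0 0; 0.014 0 0 0 0 0; 0.008 0 0 0 0 0; 0.004 0 0 0 0 0; 0 0 0 0 0 0; 0 0 0 0 0 0",
)

```text
clock: 64.47
eef_pos: [0.5738, 0.1055, 0.0461]
tcp_rot: [1.0, 0.022, 0.0, 0.0]
contact_force: [-0.3, 0.5, -0.1]
grip_width: 0.0002
```

Emit:
play_rows(
  commands="0.0015 0 0 0 0 0; 0.0015 0 0 0 0 0; 0 0 0 0 0 0; 0 0 0 0 0 0",
)

```text
clock: 64.97
eef_pos: [0.5763, 0.1057, 0.0461]
tcp_rot: [1.0, 0.022, 0.0, 0.0]
contact_force: [-0.6, 0.3, 1.2]
grip_width: 0.0002
```

Emit:
play_rows(
  commands="0.0015 0 0 0 0 0; 0.0015 0 0 0 0 0; 0 0 0 0 0 0; 0 0 0 0 0 0",
)

```text
clock: 65.47
eef_pos: [0.5771, 0.1057, 0.0461]
tcp_rot: [1.0, 0.022, -0.002, 0.0]
contact_force: [-10.9, -1.3, 7.5]
grip_width: 0.0002
```

Emit:
play_rows(
  commands="-0.03 0 0 0 0 0; -0.0325 0 0 0 0 0; 0 0 -0.06 0 0 0; 0 0 -0.06 0 0 0; 0 0 -0.06 0 0 0; -0.03 0 -0.06 0 0 0; -0.05 0.05 -0.03 0 0 0; -0.05 0.05 0 0 0 0; 0 0 0 0 0 0; 0 0 0 0 0 0",
)

```text
clock: 66.72
eef_pos: [0.4287, 0.0192, 0.2623]
tcp_rot: [1.0, 0.022, 0.001, -0.0]
contact_force: [-0.1, 0.2, -0.2]
grip_width: -0.0001
```

```bash
python3 - <<'E'
from h import *
im,K,T=shot("top","t20"); print(arm.read_state()["contact_force"])
a=cv2.resize(im[120:300,70:530],None,fx=1.7,fy=1.7,interpolation=cv2.INTER_CUBIC); s=shot("scene")[0][190:400,180:480]; s=cv2.resize(s,None,fx=1.35,fy=1.35)
o=np.zeros((595,800,3),np.uint8); o[:a.shape[0],:a.shape[1]]=a; h=min(595-a.shape[0],s.shape[0]); o[a.shape[0]:a.shape[0]+h,:s.shape[1]]=s[:h]
cv2.imwrite("pics/f20.png",cv2.convertScaleAbs(o[...,::-1],alpha=1.5))
old=np.load("pics/top0.npz")["color"]; d=cv2.absdiff(old,im).max(2)>40
for c,st,l in blobs(d&(np.arange(480)[:,None]<330),12): print(c.round(),st)
E
```

```text
[0.54576287 0.04037145 0.0922853 ]
[222. 161.] [212 143  22  48 677]
[194. 155.] [183 144  23  22 502]
[248. 154.] [238 144  22  22 457]
[383. 169.] [372 145  25  60 955]
[195. 174.] [183 169  23  17 228]
[248. 173.] [238 168  23  17 204]
[196. 184.] [194 183   5   3  15]
[249. 186.] [242 182  12   9  41]
[195. 199.] [182 189  25  17 222]
[236. 199.] [212 189  49  17 415]
[266. 268.] [ 216  210  108  120 4820]
[364. 241.] [351 216  29  61 968]
[451. 239.] [449 236   5   7  17]
[218. 293.] [213 283  10  20  49]
[216. 307.] [214 303   7   7  14]
```

View pics/f20.png

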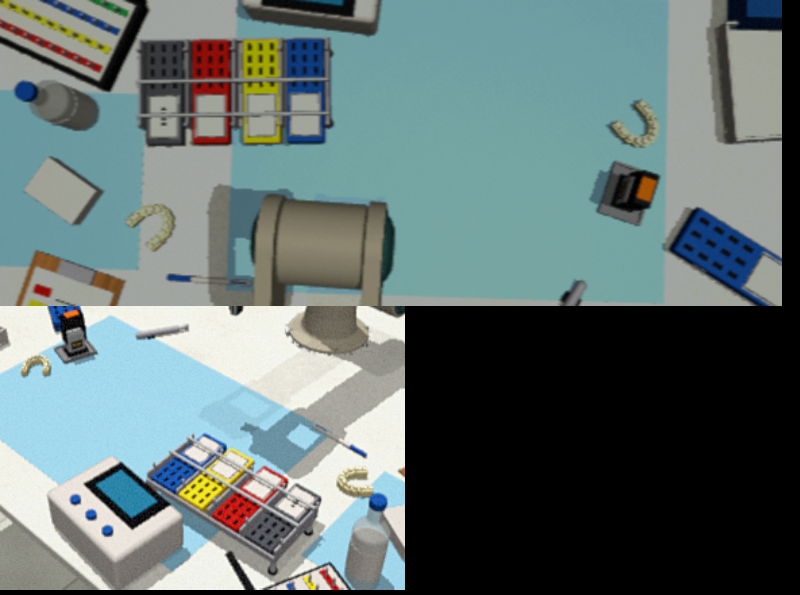

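```bash
python3 -c "
from cell import arm
print(arm.hand_in())"
```

```text
the job is handed in; nothing more can be done
None
```

I stamped red, yellow and blue in that order (no green on the table), stood the stamp back in its tray and pushed all three cassettes home. Red is in bay 3, yellow in bay 2 and small blue in bay 1. The grey cassette is still in bay 4, and the job was handed in at about 67 s of the 210 s allowed.

**What the checks showed:**
- **Rack:** In the last pictures all four cassette ends line up, labels outwards. Each stop was felt as a rise in force: 26 N for red, 18 N for yellow and 11 N for blue.
- **Stamp:** A wrist picture right after I released it showed it squarely in its tray. The last top picture shows it still there.
- **Other objects:** Comparing the first and last top pictures shows no sign that anything else on the table moved. The robot was clear of everything at hand-in.

**Not confirmed, or in disagreement:**
- **Prints:** I saw no ink on the red label in close-up, nor on any label in the final pictures. I could only judge the presses by force and depth: about 9.5–10 N, 11–12 mm down, where it prints from about 8 mm.
- **Blue centring:** The blue stamp sat about 1 mm off centre sideways.
- **Camera disagreement:** The top camera put the red and blue labels 3–6 mm to one side of where the wrist camera did. I relied on the wrist camera, which measured the stamp and the labels in the same view.

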